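# Hang rinsed measuring cups on their drying pegs

## Robot

A 6-joint arm with a two-finger parallel gripper is mounted at the origin on the work surface. World frame = base frame: x ahead of the robot, y to its left, z up, the work surface at z = 0. Lengths are in m, angles in rad, forces in N, time in s.
With the tool pointing down it reaches from about 0.375 to 0.925 m from the base axis. Payload 5.7 kg.
Tool frame: the origin (TCP) lies on the centre line of the jaws, within the pads' length; the fingertips stand 8 mm ahead of it and the grasp point (between the pads) lies 11 mm behind it; z points along the fingers, y is the line along which they close (so a half turn about z gives the same grasp; the last joint's range is limited). The gripper opens to 85 mm and grips with 20 to 120 N. Pads are 22 mm wide; open, the fingers measure 114 mm over their backs; the gripper's body (76 mm by 85 mm) begins 54 mm behind the grasp point. The pads swing forward as they close: fully open they stand 13 mm farther back than shut.
Start: joints at [-1.359, 0.359, 1.51, -0, 1.272, -0.115], TCP at [0.193, -0.568, 0.239] pointing down, gripper open.
Joint ranges: [-2.97, 2.97], [-1.01, 2.36], [0.21, 2.38], [-0.96, 4.11], [0.2, 2.71], [-2.98, 2.98]. Speed limits (rad/s): [2.39, 2.39, 3.14, 3.14, 3.14, 3.14].

## Interface

Orientations are given as a 3x3 rotation matrix whose columns are the frame's x, y, z axes.
In Python, from rig import r gives the robot as it stands.
- The arm moves only by the tool carry_out, never from a script. Its argument "series" is one flat list of numbers, 6 for each row, row after row: the shift along the tool's x, y, z in cm, then the turn, a rotation vector about the tool's x, y, z in degrees. A call has 1 to 8 rows; each row shifts and turns the commanded pose from where the row before left it, along the tool's axes as they then stand; what a row does not reach is not made up. A row lasts 1/12 s, in which the tool goes at most 41.7 mm and 7.16 degrees, less where a joint would pass 70% of its speed; a pose out of reach is approached as far as the arm can. A call is refused whole if a number of a shift passes 4.17 or a number of a turn 7.16, either way. A call with a gripper value outside its range is refused whole. "claw" is the opening, from 0 (shut) to 1 (fully open), set as the call begins (left out, the last holds). The fingers move at their own pace and stop on an object; the grip force is fixed at half the most. Time passes only in rows, so rows that do not move let the fingers close. It gives the time, the measured TCP pose, the force, the opening and the grip force at its end, in the units of the state.
- r.sense(): the state, without advancing time (a new reading comes with each control period).
- r.snapshot(name): name is "scene" or "top" or "wrist"; returns a dict with "color" (400x640x3 uint8, red, green, blue), "fx", "fy", "cx", "cy" (pixels), "R" (3x3) and "t" (3): a world point X has camera coordinates R X + t. Camera axes: x right, y down, z forward; pixel columns grow to the right and rows downward; lengths in m; the calibration is good to about 2 mm. The wrist camera is an equidistant fisheye: a pixel r from the principal point sees the ray r / f radians off the axis. A picture is of the moment at which its call begins. There is no depth.
- r.close_job(): hands the job in; it is judged then, once.
The state is a dict: "time": time; "q": joint angles; "qvel": joint speeds; "tau": joint torques, N m; "ee_pos": TCP position; "ee_rot": TCP orientation; "force": force on the tool from outside, world axes, zero at the start; "wrist_torque": the same for the moment, N m; "opening": opening from 0.0 (shut) to 1.0 (fully open); "grasp_force": force on a finger pad.
Only numpy, scipy, OpenCV 4.12 (cv2) and the standard library are available. Lean on these libraries where they do the work, as an engineer would, in place of code of your own. Each camera call takes 0.05 s, during which the arm holds its last target. There are 200 camera calls.

## Task

Two rinsed steel vessels lie on their sides in sloping draining cradles. Hang each upside down on its drying peg, the tall narrow tumbler on the tall thin peg and the short wide cup on the short thick peg: lower it over the peg without dropping it, until the inside of its bottom rests on the peg's top, and let go. Leave the bottle, brush and parcel where they are.

Things in the scene. Friction and masses are not known exactly. Their poses are not given: they have to be found in the camera images.
- tumbler: tall narrow straight-sided steel tumbler, loose: outside diameter 48 mm, height 115 mm, wall 3 mm, bottom 4 mm thick, about 130 g. Origin: centre of the outside of its closed bottom; its +z runs from the bottom to the open mouth. At the start it lies in its cradle, mouth at the lower end, +z 25 degrees below horizontal. When hung, +z points straight down
- beaker: short wide straight-sided steel cup, loose: outside diameter 60 mm, height 75 mm, wall 3 mm, bottom 4 mm thick, about 120 g. Origin: centre of the outside of its closed bottom; its +z runs from the bottom to the open mouth. At the start it lies in its cradle, mouth at the lower end, +z 25 degrees below horizontal. When hung, +z points straight down
- tumbler_in (a point): centre of the tumbler's inner floor, 4 mm inside from its origin; it rests on the tall peg's tip when hung
- beaker_in (a point): centre of the short cup's inner floor, 4 mm inside from its origin; it rests on the short peg's tip when hung
- tall_cradle: fixed dark wire cradle under the tumbler: foot plate 100 x 50 x 8 mm, two 8 mm wires 24 mm apart sloping down at 25 degrees along its own +x, a low cross wire stopping the rim at the lower end. Mid-length of the tumbler's axis lies 75 mm above its origin (centre of the foot's underside). The wires lie under the vessel, within its width: fingers can pass on both sides
- short_cradle: fixed dark wire cradle under the short cup: foot plate 100 x 50 x 8 mm, two 8 mm wires 32 mm apart sloping down at 25 degrees along its own +x, a low cross wire stopping the rim at the lower end. Mid-length of the cup's axis lies 72 mm above its origin (centre of the foot's underside). The wires lie under the vessel, within its width: fingers can pass on both sides
- tall_peg_tip (a point): centre of the flat top of the tall thin peg, 150 mm above the table: fixed upright wooden peg, diameter 20 mm with a 3 mm chamfer at the top, on a dark round foot 90 mm in diameter and 12 mm high. The hung tumbler's rim stays 39 mm above the table
- short_peg_tip (a point): centre of the flat top of the short thick peg, 110 mm above the table: fixed upright wooden peg, diameter 30 mm with a 3 mm chamfer at the top, on a dark round foot 90 mm in diameter and 12 mm high. The hung cup's rim stays 39 mm above the table
- water_bottle: bystander: closed clear water bottle standing on the table, diameter 64 mm, height 190 mm; origin at the centre of its underside
- brush: bystander: small brush lying on the table near the robot; origin at its underside, handle towards its own -x
- parcel: bystander: paper-banded cardboard parcel, 90 x 130 x 55 mm, lying on the table; origin at the centre of its underside
There are look-alikes about, which are no part of the job. What is shaped like the beaker but turquoise is not meant. Leave any purple or yellow look-alike of the part that bears tall_peg_tip alone.

How it is judged:
By the outcome, as a careful person would: the job done as asked, in the order asked, and still so for the second after the job is handed in, with the robot touching nothing.
It also fails if it takes over 54 s, if anything falls off the work surface, if the arm or the gripper's body presses on something with over 40 N, if the wrist force passes 120 N, or if a joint passes its speed limit or range.

## Working session

There is one attempt and no reset: what is moved stays moved. The work goes in short steps, Python scripts to look and compute and a tool call to move; the robot and the scene stay as the last step left them, time stands still between calls to the robot, and variables do not carry over. Pictures are saved under pics/ and viewed, at most 10 in all, crops included, and the job is handed in when it is done.

Besides the shell and the picture viewer there is one more tool, called after ">>>" as name(argument=value, ...), one argument or row to a line, values as JSON. carry_out: Moves the arm, as the interface text tells. Its arguments: {"type":"object","properties":{"series":{"type":"array"},"claw":{"type":"number"}},"required":["series"]}

```bash
ls; mkdir -p pics; python3 - <<'E'
from rig import r
import cv2,pickle
d={}
for n in("scene","top","wrist"):
    s=r.snapshot(n); d[n]=s; cv2.imwrite(f"pics/{n}0.png",s["color"][:,:,::-1])
    print(n,s["fx"],s["fy"],s["cx"],s["cy"],s["R"],s["t"])
pickle.dump(d,open("s0.pkl","wb"))
print(r.sense())
E
```

```text
pics
scene 460.17735150811495 460.17735150811495 320.2115799020006 195.08372585622203 [[ 0.54743554  0.83670543  0.01543878]
 [ 0.62555224 -0.39688938 -0.67168685]
 [-0.55587655  0.37736301 -0.7406743 ]] [-0.27563908 -0.30719025  1.56766887]
top 481.2130039981337 481.2130039981337 320.14194503975455 205.3955228990777 [[ 0.00964112 -0.99992462  0.0076029 ]
 [-0.98704422 -0.01073417 -0.16008902]
 [ 0.16015856 -0.00596096 -0.9870733 ]] [-0.08786875  0.59602889  1.36074009]
wrist 309.70691628693146 309.70691628693146 320.9677102422355 204.3580519448036 [[ 0.32152764 -0.94689927 -0.00132142]
 [-0.91225554 -0.31013749  0.2675903 ]
 [-0.25379088 -0.08483221 -0.96353188]] [-0.59921853 -0.03630982  0.37713168]
{'time': 0.15, 'q': array([-1.35909406e+00,  3.59395780e-01,  1.51119457e+00, -2.56658337e-05,
        1.27247545e+00, -1.15091088e-01]), 'qvel': array([-5.86686765e-07, -2.41686061e-03, -2.58944373e-03,  5.43346446e-04,
        9.19447224e-04, -1.83424387e-03]), 'tau': array([-3.63005745e-05, -5.28026390e+01, -2.78929693e+01, -2.30342939e-04,
        8.30889592e-03, -3.40305132e-05]), 'ee_pos': array([ 0.19248571, -0.5677461 ,  0.2386091 ]), 'ee_rot': array([[ 9.47074167e-01,  3.21014658e-01, -3.33527447e-04],
       [ 3.21014799e-01, -9.47073091e-01,  1.43509764e-03],
       [ 1.44812509e-04, -1.46621115e-03, -9.99998915e-01]]), 'force': array([-1.28282966, -0.73255123, -0.9170599 ]), 'wrist_torque': array([-0.0493773 , -0.02524596,  0.00146883]), 'grasp_force': 0.0, 'opening': 1.0001282128486908}
```

View pics/scene0.png

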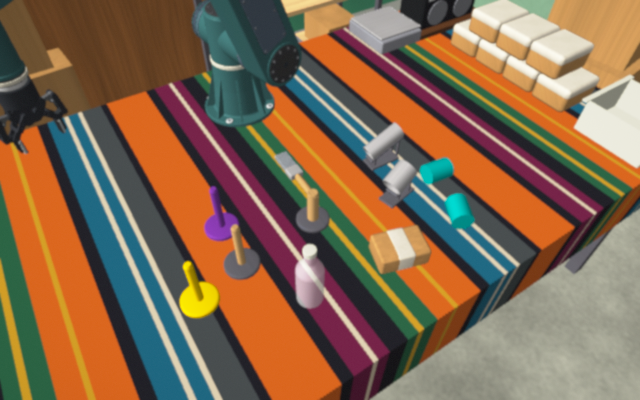

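View pics/top0.png

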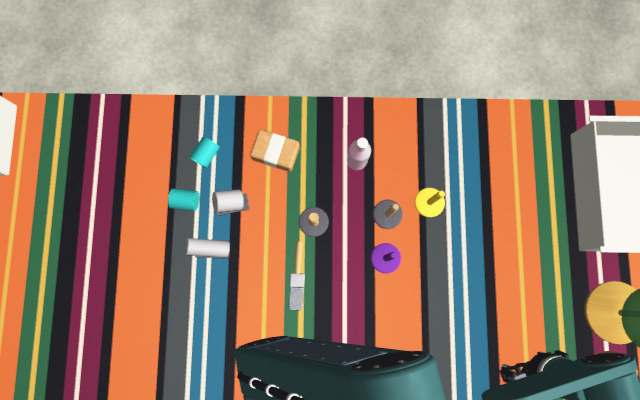

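The scene view shows the steel tumbler at (384,145), the steel cup at (400,180) and turquoise look-alikes at (437,170) and (459,210). It also shows the tan short peg at (312,192), the tan tall peg at (237,230), and purple and yellow pegs at (217,200) and (190,270). In the top view the tumbler is at (208,247), the cup at (230,202), the short peg at (314,216) and the tall peg at (391,210). The steel cup and the wooden pegs fit the description. The turquoise, purple and yellow ones do not. I'll confirm this in one crop.

```bash
python3 - <<'E'
import pickle,cv2,numpy as np
d=pickle.load(open("s0.pkl","rb"))
t=d["top"]["color"][:,:,::-1]; s=d["scene"]["color"][:,:,::-1]
a=cv2.resize(t[175:275,160:260],(400,400),interpolation=cv2.INTER_CUBIC)[:300]
a=cv2.resize(t[180:270,165:265],(400,300)[0:2],interpolation=cv2.INTER_CUBIC)
z=lambda im,x,y,w,h:cv2.resize(im[y:y+h,x:x+w],(400,300),interpolation=cv2.INTER_CUBIC)
o=np.vstack([np.hstack([z(t,170,180,100,75),z(t,290,180,120,90)]),np.hstack([z(s,350,120,120,90),z(s,200,175,140,105)])])
cv2.imwrite("pics/crop0.png",o)
E
```

```text
(no output)
```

View pics/crop0.png

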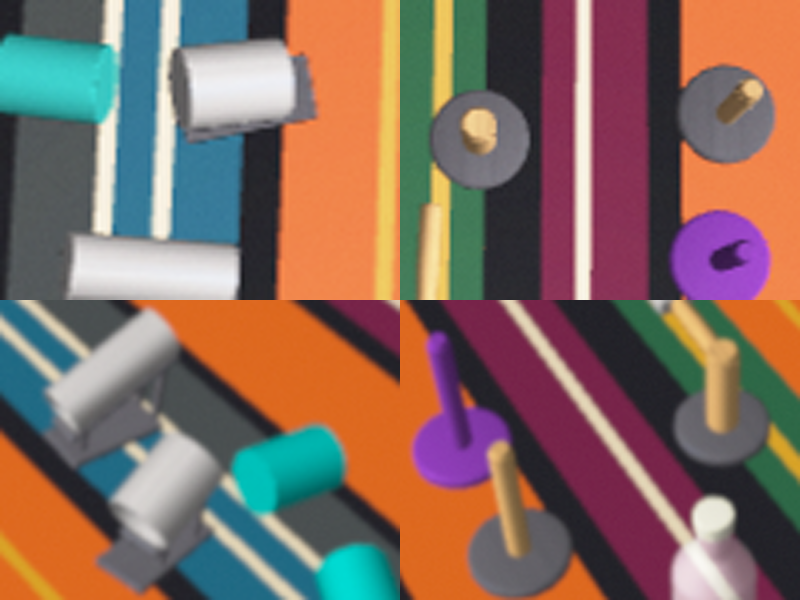

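The crop confirms it: the two steel vessels, with closed ends up towards +y, and the two tan pegs on dark feet. Next I'll triangulate them.

```bash
cat > h.py <<'E'
import numpy as np,cv2
def cam(s): return -s["R"].T@s["t"]
def ray(s,p,fish=False):
    u=(np.asarray(p,float)-[s["cx"],s["cy"]])/s["fx"]
    if fish:
        a=np.linalg.norm(u); v=np.r_[u/a*np.sin(a),np.cos(a)]
    else: v=np.r_[u,1]
    v=s["R"].T@v; return v/np.linalg.norm(v)
def proj(s,X): v=s["R"]@X+s["t"]; return v[:2]/v[2]*s["fx"]+[s["cx"],s["cy"]]
def tri(o,d):
    P=[np.eye(3)-np.outer(x,x) for x in d]
    X=np.linalg.solve(sum(P),sum(p@c for p,c in zip(P,o)))
    return X,max(np.linalg.norm(p@(X-c)) for p,c in zip(P,o))
def onz(s,p,z,fish=False):
    c,d=cam(s),ray(s,p,fish); return c+d*(z-c[2])/d[2]
def blobs(m,mn=40):
    n,l,st,ce=cv2.connectedComponentsWithStats(m.astype(np.uint8),connectivity=4)
    return [(l==i,st[i],ce[i]) for i in range(1,n) if st[i][4]>=mn]
def near(m,p):
    return min(blobs(m),key=lambda b:np.linalg.norm(b[2]-p))
def axis(m):
    ys,xs=np.nonzero(m); P=np.c_[xs,ys].astype(float); c=P.mean(0)
    w,v=np.linalg.eigh(np.cov((P-c).T)); return c,v[:,1],np.sqrt(12*w[1]),np.sqrt(12*w[0])
E
python3 - <<'E'
import pickle; from h import *
d=pickle.load(open("s0.pkl","rb")); np.set_printoptions(precision=4,suppress=True)
def steel(s,th):
    h=cv2.cvtColor(s["color"],cv2.COLOR_RGB2HSV); return (h[...,1]<28)&(h[...,2]>th)
V={"tum":((384,145),(208,247)),"cup":((400,180),(230,202))}
for k,ps in V.items():
    o=[];r=[];n=[]
    for nm,p in zip(("scene","top"),ps):
        s=d[nm]; m=near(steel(s,125),p); c,a,L,W=axis(m[0]); print(k,nm,c,a,L,W,m[1])
        o.append(cam(s)); r.append(ray(s,c)); e=ray(s,c+20*a); n.append(np.cross(r[-1],e))
    X,err=tri(o,r); ax=np.cross(*n); ax/=np.linalg.norm(ax); ax*=-np.sign(ax[2]); print(k,X,err,ax,"elev",np.degrees(np.arcsin(ax[2])))
def tan(s):
    h=cv2.cvtColor(s["color"],cv2.COLOR_RGB2HSV); return (h[...,0]>10)&(h[...,0]<24)&(h[...,1]>60)&(h[...,1]<165)&(h[...,2]>90)
for k,ps in {"tall":((237,240),(390,211)),"short":((312,205),(314,218))}.items():
    for nm,p in zip(("scene","top"),ps):
        m=near(tan(d[nm]),p); print(k,nm,m[1],m[2],axis(m[0]))
        h=cv2.cvtColor(d[nm]["color"],cv2.COLOR_RGB2HSV); print(h[int(p[1])-5:int(p[1])+6:5,int(p[0])])
W=d["wrist"]; R=np.array([[.94707,.32101,0],[.32101,-.94707,0],[0,0,-1]]); print("wristcam in tool",R.T@(cam(W)-[.1925,-.5677,.2386]),W["R"]@R)
E
```

```text
tum scene [381.8857 139.9764] [-0.7679  0.6406] 41.365029225794096 13.467251636324438 [364 124  38  36 551]
tum top [202.224  262.7784] [-0.1351  0.9908] 196.39302733086097 31.106100563049637 [ 186  155   44  245 1674]
tum [0.4307 0.2634 0.0363] 0.006685675068579287 [-0.5577  0.2394 -0.7948] elev -52.63500219729306
cup scene [398.3444 175.7787] [-0.5415  0.8407] 33.16977123120416 18.257921589338288 [383 159  32  36 601]
cup top [229.3451 200.4366] [-0.9969  0.0785] 26.83799305773351 19.893887986312027 [215 190  29  22 536]
cup [0.6054 0.1812 0.0764] 0.002469276508112599 [ 0.1881 -0.7452 -0.6397] elev -39.77226240438902
tall scene [231 225  15  40 340] [237.8794 244.9588] (array([237.8794, 244.9588]), array([0.1814, 0.9834]), np.float64(38.907375146441325), np.float64(8.685428565421754))
[[ 17 126 130]
 [ 17 126 148]
 [ 17 125 173]]
tall top [385 203  14  14 107] [391.6168 209.6262] (array([391.6168, 209.6262]), array([-0.7238,  0.69  ]), np.float64(15.66091219744431), np.float64(6.727888502510942))
[[  8  46 100]
 [ 15 117 109]
 [ 13  44 140]]
short scene [292 174  27  48 501] [309.1457 198.507 ] (array([309.1457, 198.507 ]), array([0.3348, 0.9423]), np.float64(47.575030062763105), np.float64(13.939248411005337))
[[ 17 126 190]
 [ 17 127 189]
 [ 17 126 190]]
short top [308 212  11  14 130] [313.2077 218.5692] (array([313.2077, 218.5692]), array([0.1385, 0.9904]), np.float64(12.787385371070984), np.float64(9.79539078136014))
[[ 19 102 236]
 [ 19 100 238]
 [ 16 116 160]]
wristcam in tool [ 0.0662  0.0002 -0.1337] [[ 0.0005  1.      0.0013]
 [-0.9635  0.0009 -0.2676]
 [-0.2676 -0.0011  0.9635]]
```

```bash
python3 - <<'E'
import pickle; from h import *
d=pickle.load(open("s0.pkl","rb")); np.set_printoptions(precision=4,suppress=True)
S,T=d["scene"],d["top"]
for k,a,b in [("tall",(235,227.5),(395.6,207)),("short",(312.7,191.8),(314.6,216.6)),("tum",(384,145),(208,247)),("cup",(400,180),(231,202)),("bottle",(309,250),(362.5,146)),("turq1",(437,170),(184,199)),("brush",(288,165),(297,290))]:
    print(k,*tri([cam(S),cam(T)],[ray(S,a),ray(T,b)]))
E
```

```text
tall [ 0.5804 -0.2847  0.143 ] 0.0027994778365368848
short [ 0.5567 -0.0633  0.1103] 0.003352591992576337
tum [0.4725 0.2401 0.0593] 0.0025539085513428933
cup [0.6065 0.1834 0.0589] 0.007058193647518172
bottle [ 0.7421 -0.1913  0.1773] 0.003480046781694184
turq1 [0.6161 0.3241 0.0317] 0.0027146281839350154
brush [ 0.3522 -0.0159  0.012 ] 0.0009834602751133282
```

>>> carry_out(
  series=[3.8,-1.56,-0.6,0,0,0,3.8,-1.56,-0.6,0,0,0,3.8,-1.56,-0.6,0,0,0,3.8,-1.56,-0.6,0,0,0,3.8,-1.56,-0.6,0,0,0,3.8,-1.56,-0.6,0,0,0,3.8,-1.56,-0.6,0,0,0,3.8,-1.56,-0.6,0,0,0],
  claw=1,
)

```text
time: 0.82
ee_pos: [0.4415, -0.3507, 0.2875]
ee_rot: [[0.947, 0.321, -0.0], [0.321, -0.947, 0.0], [-0.0, -0.0, -1.0]]
force: [1.0, -0.0, 0.4]
opening: 0.999
grasp_force: 0.0
```

>>> carry_out(
  series=[3.8,-1.56,-0.6,0,0,0,3.8,-1.56,-0.6,0,0,0,1.34,-3.95,0,0,0,0,1.34,-3.95,0,0,0,0,1.34,-3.95,0,0,0,0,1.34,-3.95,0,0,0,0,1.34,-3.95,0,0,0,0,1.34,-3.95,0,0,0,0],
)

```text
time: 1.48
ee_pos: [0.5019, -0.0465, 0.2992]
ee_rot: [[0.947, 0.321, -0.0], [0.321, -0.947, 0.0], [-0.0, -0.0, -1.0]]
force: [0.5, -0.2, 1.0]
opening: 1.004
grasp_force: 0.0
```

>>> carry_out(
  series=[1.34,-3.95,0,0,0,0,1.34,-3.95,0,0,0,0,1.34,-3.95,0,0,0,0,1.34,-3.95,0,0,0,0,1.34,-3.95,0,0,0,0,1.34,-3.95,0,0,0,0,0,0,0,0,0,-7,0,0,0,0,0,-7],
)

```text
time: 2.15
ee_pos: [0.5019, 0.2043, 0.2989]
ee_rot: [[0.836, 0.549, -0.001], [0.549, -0.836, 0.0], [-0.0, -0.001, -1.0]]
force: [-0.1, -0.5, -0.1]
opening: 1.0
grasp_force: 0.0
```

>>> carry_out(
  series=[0,0,0,0,0,-7,0,0,0,0,0,-7,0,0,0,0,0,-7,0,0,0,0,0,-7,0,0,0,0,0,-7,0,0,0,0,0,-7,0,0,0,0,0,-7,0,0,0,0,0,-7],
)

```text
time: 2.82
ee_pos: [0.5022, 0.2015, 0.299]
ee_rot: [[0.016, 1.0, -0.001], [1.0, -0.016, -0.0], [-0.0, -0.001, -1.0]]
force: [-0.1, -1.1, -0.6]
opening: 1.001
grasp_force: 0.0
```

```bash
python3 - <<'E'
from rig import r
import cv2,pickle
s=r.snapshot("wrist"); pickle.dump(s,open("w1.pkl","wb")); cv2.imwrite("pics/w1.png",s["color"][:,:,::-1]); print(r.sense()["q"])
E
```

```text
[2.53669468e-01 2.23736433e-01 1.55339818e+00 1.51433516e-04
 1.36519099e+00 2.62607316e-01]
```

View pics/w1.png

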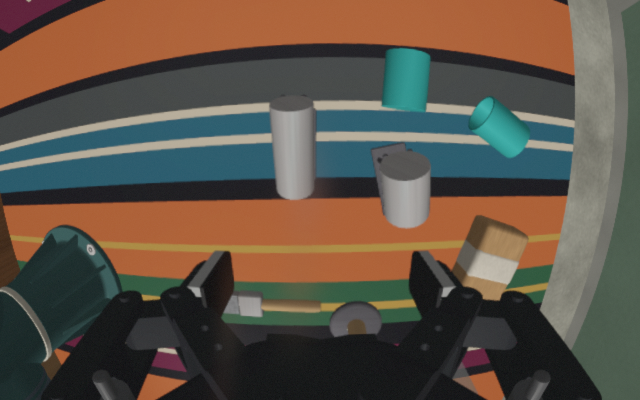

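The wrist view shows the tumbler from its closed end (292,100) to its mouth (296,192). The cup runs from its closed end (405,165) to its mouth (408,220), with turquoise look-alikes at (407,80) and (500,127), and the short peg's foot is at (356,322).

```bash
cat >> h.py <<'E'
def fishrays(s,P):
    u=(np.asarray(P,float)-[s["cx"],s["cy"]])/s["fx"]; a=np.linalg.norm(u,axis=1,keepdims=True)
    return np.c_[u/a*np.sin(a),np.cos(a)]@s["R"]
E
python3 - <<'E'
import pickle; from h import *
s=pickle.load(open("w1.pkl","rb")); h=cv2.cvtColor(s["color"],cv2.COLOR_RGB2HSV)
print(h[140,262:330:3].tolist()); print(h[190,375:440:4].tolist()); print(h[96:200:6,293].tolist());print(h[145:232:5,406].tolist())
T=pickle.load(open("s0.pkl","rb"))["top"]; h=cv2.cvtColor(T["color"],cv2.COLOR_RGB2HSV); print(h[247,184:234:2].tolist()); print(h[236:262:2,203].tolist())
E
```

```text
[[19, 39, 183], [19, 39, 183], [20, 39, 183], [19, 34, 163], [15, 8, 136], [10, 10, 148], [15, 7, 156], [10, 9, 163], [15, 6, 168], [20, 5, 167], [40, 5, 170], [30, 3, 162], [23, 6, 159], [15, 10, 151], [15, 7, 142], [15, 8, 133], [15, 9, 114], [8, 12, 86], [20, 36, 149], [20, 36, 176], [20, 36, 176], [20, 38, 176], [23, 30, 168]]
[[120, 22, 35], [143, 13, 80], [15, 10, 107], [10, 11, 137], [6, 8, 153], [13, 11, 159], [15, 6, 165], [45, 3, 170], [40, 4, 174], [12, 8, 170], [18, 8, 163], [12, 8, 163], [12, 9, 149], [12, 10, 130], [140, 19, 41], [105, 41, 37], [130, 23, 33]]
[[30, 9, 83], [15, 12, 86], [15, 12, 88], [45, 6, 170], [40, 5, 170], [30, 3, 169], [50, 5, 170], [45, 3, 170], [50, 5, 170], [30, 3, 169], [40, 5, 168], [30, 5, 168], [23, 6, 167], [30, 5, 165], [20, 5, 165], [23, 6, 166], [12, 8, 167], [12, 23, 168]]
[[98, 144, 106], [101, 63, 89], [15, 12, 86], [10, 9, 86], [15, 6, 85], [20, 9, 87], [8, 12, 85], [10, 7, 106], [45, 3, 173], [45, 3, 172], [30, 1, 171], [30, 3, 171], [15, 6, 172], [10, 4, 172], [15, 6, 172], [15, 6, 171], [15, 9, 172], [10, 173, 174]]
[[100, 17, 92], [0, 3, 94], [0, 2, 207], [0, 1, 237], [150, 1, 235], [120, 1, 235], [150, 1, 234], [135, 2, 234], [135, 2, 233], [140, 3, 235], [130, 3, 234], [130, 3, 235], [120, 4, 236], [113, 4, 236], [120, 3, 235], [120, 3, 235], [130, 3, 233], [135, 2, 232], [130, 3, 232], [130, 3, 233], [150, 2, 231], [135, 2, 229], [150, 2, 224], [124, 35, 51], [115, 36, 43]]
[[99, 163, 153], [99, 151, 149], [174, 7, 173], [160, 4, 204], [0, 5, 223], [135, 2, 232], [130, 3, 239], [0, 2, 229], [0, 2, 211], [173, 6, 182], [124, 19, 106], [99, 162, 153], [99, 162, 154]]
```

```bash
cat >> h.py <<'E'
from scipy.optimize import least_squares
def cyl(s,mask,fish):
    """bisector-plane normal, ray to closed/mouth-end points on the visible mid-line (world), camera centre"""
    ys,xs=np.nonzero(mask); P=np.c_[xs,ys].astype(float); c,a,_,_=axis(mask)
    for _ in range(3):
        b=np.r_[-a[1],a[0]]; u=(P-c)@a; v=(P-c)@b; lo,hi=np.percentile(u,[15,85]); k=np.arange(np.ceil(lo),hi)
        L=[];H=[]
        for q in k:
            w=v[abs(u-q)<.8]; L.append(w.min()-.4); H.append(w.max()+.4)
        fl,fh=np.polyfit(k,L,1),np.polyfit(k,H,1); m=(fl+fh)/2
        a2=a+m[0]*b; c=c+m[1]*b; a=a2/np.linalg.norm(a2)
    b=np.r_[-a[1],a[0]]; u=(P-c)@a; v=(P-c)@b; w=u[abs(v)<2.5]
    R=(lambda p:fishrays(s,[p])[0]) if fish else (lambda p:ray(s,p))
    tp=[np.cross(R(c+lo*a+np.polyval(f,lo)*b),R(c+hi*a+np.polyval(f,hi)*b)) for f in(fl,fh)]
    tp=[t/np.linalg.norm(t) for t in tp]; n=tp[0]+tp[1]; n/=np.linalg.norm(n)
    E=[R(c+(w.min()-.5)*a),R(c+(w.max()+.5)*a)]; E.sort(key=lambda e:-(e[1]/-e[2])); return n,E,cam(s)
def fit(views,rad,Lh,O0,az0):
    def res(p):
        O=p[:3]; d=np.r_[np.cos(p[4])*np.cos(p[3]),np.cos(p[4])*np.sin(p[3]),-np.sin(p[4])]; out=[]
        for n,E,C in views:
            for t,e in((0,E[0]),(Lh,E[1])):
                X=O+t*d; out.append(n@(X-C)); g=C-X; g-=g@d*d; Y=X+rad*g/np.linalg.norm(g)-C
                out+=list(.5*(Y-e*(Y@e)))
        return np.array(out)
    r=least_squares(res,np.r_[O0,az0,.436]); O=r.x[:3]; p=r.x
    d=np.r_[np.cos(p[4])*np.cos(p[3]),np.cos(p[4])*np.sin(p[3]),-np.sin(p[4])]; return O,d,p[3:],r.fun
E
python3 - <<'E'
import pickle; from h import *
np.set_printoptions(precision=4,suppress=True)
s=pickle.load(open("w1.pkl","rb")); D=pickle.load(open("s0.pkl","rb")); T=D["top"];S=D["scene"]
hs=lambda s:cv2.cvtColor(s["color"],cv2.COLOR_RGB2HSV)
h=hs(s); mw=(h[...,1]<20)&(h[...,2]>108); h=hs(T); mt=(h[...,1]<9)&(h[...,2]>135)
for k,pw,pt,rad,L,O in [("tum",(295,150),(208,247),.024,.115,(.47,.29,.1)),("cup",(407,195),(230,202),.030,.075,(.6,.21,.09))]:
    a=near(mw,pw);b=near(mt,pt); print(k,a[1],b[1])
    va,vb=cyl(s,a[0],True),cyl(T,b[0],False)
    O,d,p,f=fit([va,vb],rad,L,O,-1.57); print("O",O,"d",d,np.degrees(p),"mid",O+d*L/2,"\n",f*1000)
    for q in(0,L): print("scene px",proj(S,O+q*d))
E
```

```text
tum [ 259  107   53   92 3244] [187 239  43  18 658]
O [0.4689 0.289  0.1069] d [-0.018  -0.8805 -0.4738] [-91.1741  28.2784] mid [0.4679 0.2384 0.0797] 
 [-0.9884  0.4814 -0.7959 -0.0776  0.276  -0.1463 -0.525   0.1463 -1.0079
 -0.4659 -0.3758 -0.1352  0.2423  0.2584  1.5346  0.2948]
scene px [397.5014 126.1215]
scene px [367.542 152.21 ]
cup [ 382  171   48   56 2065] [216 190  28  22 510]
O [0.5975 0.2198 0.0864] d [ 0.1898 -0.8891 -0.4164] [-77.9474  24.61  ] mid [0.6046 0.1865 0.0708] 
 [ 0.8184 -0.259   0.1702 -0.1064  0.0126  0.1982 -0.4882  0.236   0.8195
  0.444  -1.0002 -0.1384 -0.1801 -0.0209  1.2699  0.1934]
scene px [407.0441 166.2198]
scene px [389.8112 186.8256]
```

>>> carry_out(
  series=[2.02,-0.68,1,0,0,0,2.02,-0.68,1,0,0,0,2.02,-0.68,1,0,0,0,2.02,-0.68,1,0,0,0,2.02,-0.68,1,0,0,0,0,0,0,0,-6,0,0,0,0,0,-6,0,0,0,0,0,-6,0],
)

```text
time: 3.53
ee_pos: [0.471, 0.3032, 0.2501]
ee_rot: [[0.025, 1.0, -0.005], [0.949, -0.026, -0.313], [-0.313, 0.003, -0.95]]
force: [0.3, -0.9, 0.3]
opening: 1.0
grasp_force: 0.0
```

>>> carry_out(
  series=[0,0,0,0,-6,0,0,0,0,0,-6,0],
)

```text
time: 3.7
ee_pos: [0.4711, 0.3039, 0.2501]
ee_rot: [[0.023, 1.0, -0.009], [0.864, -0.025, -0.503], [-0.503, 0.004, -0.864]]
force: [-0.7, 0.6, -0.3]
opening: 1.003
grasp_force: 0.0
```

```bash
python3 - <<'E'
from rig import r
import cv2,pickle
print(r.sense()["q"],r.sense()["ee_pos"],r.sense()["ee_rot"])
s=r.snapshot("wrist"); pickle.dump(s,open("w2.pkl","wb"))
from h import *
np.set_printoptions(precision=4,suppress=True)
T=pickle.load(open("s0.pkl","rb"))["top"]; hs=lambda s:cv2.cvtColor(s["color"],cv2.COLOR_RGB2HSV)
w1=pickle.load(open("w1.pkl","rb"))
def projf(s,X):
    v=s["R"]@X+s["t"]; n=np.hypot(*v[:2]); return v[:2]/n*np.arctan2(n,v[2])*s["fx"]+[s["cx"],s["cy"]]
h=hs(T); mt=(h[...,1]<9)&(h[...,2]>135)
for k,O0,rad,L,pt,az in [("tum",np.r_[.469,.289,.105],.024,.115,(208,247),-1.59),("cup",np.r_[.5975,.22,.087],.03,.075,(230,202),-1.36)]:
    d=np.r_[np.cos(az)*.906,np.sin(az)*.906,-.42]; V=[cyl(T,near(mt,pt)[0],False)]
    for w in(w1,s):
        h=hs(w); p=projf(w,O0+d*L/2+[0,0,rad]); m=near((h[...,1]<16)&(h[...,2]>108),p); print(k,p,m[1]); V.append(cyl(w,m[0],True))
    O,d,p,f=fit(V,rad,L,O0,az); print("O",O,"d",d,np.degrees(p),"mid",O+d*L/2,"maxres mm",abs(f).max()*1000)
cv2.imwrite("pics/w2.png",s["color"][:,:,::-1])
E
```

```text
[ 0.69743189  0.50574869  1.36661265 -0.39030164  1.62971866  0.77167678] [0.47107641 0.30389512 0.25006061] [[ 0.02309599  0.9996896  -0.00934242]
 [ 0.8637364  -0.02465892 -0.50334022]
 [-0.50341435  0.00355575 -0.86403782]]
tum [289.6435 150.8511] [ 264  107   48   91 3115]
tum [320.302  175.2555] [ 296  136   50   59 1739]
O [0.4678 0.2899 0.1001] d [ 0.0049 -0.8901 -0.4557] [-89.6817  27.1125] mid [0.468  0.2387 0.0739] maxres mm 3.3519297658550373
cup [412.7487 194.1841] [ 382  171   48   56 2053]
cup [442.093  205.9715] [411 186  47  34 758]
O [0.5843 0.2224 0.1435] d [ 0.2668 -0.6929 -0.6698] [-68.9409  42.0546] mid [0.5944 0.1964 0.1183] maxres mm 18.90280120003164
```

>>> carry_out(
  series=[2.1,-0.12,1,0,0,0,2.1,-0.12,1,0,0,0,0,0,3.1,0,0,0,0,0,3.1,0,0,0,0,0,3.1,0,0,0,0,0,3.1,0,0,0,0,0,3.1,0,0,0],
)

```text
time: 4.33
ee_pos: [0.467, 0.2516, 0.0756]
ee_rot: [[0.022, 1.0, -0.011], [0.867, -0.025, -0.498], [-0.498, 0.001, -0.867]]
force: [0.8, 0.1, 0.4]
opening: 1.0
grasp_force: 0.0
```

>>> carry_out(
  series=[0,0,0,0,0,0,0,0,0,0,0,0,0,0,0,0,0,0,0,0,0,0,0,0,0,0,0,0,0,0,0,0,0,0,0,0],
  claw=0,
)

```text
time: 4.83
ee_pos: [0.4704, 0.2537, 0.0792]
ee_rot: [[0.021, 1.0, -0.005], [0.867, -0.021, -0.498], [-0.498, 0.006, -0.867]]
force: [5.5, -3.5, 1.9]
opening: 0.552
grasp_force: 61.7
```

```bash
python3 - <<'E'
from rig import r
import cv2
s=r.snapshot("wrist"); cv2.imwrite("pics/w3.png",s["color"][:,:,::-1]); t=r.sense(); print(t["q"],t["opening"],t["grasp_force"])
E
```

```text
[ 0.63729183  0.64888267  1.59467155 -0.4304393   1.26015244  0.8691581 ] 0.5510191489436462 61.65686085820198
```

View pics/w3.png

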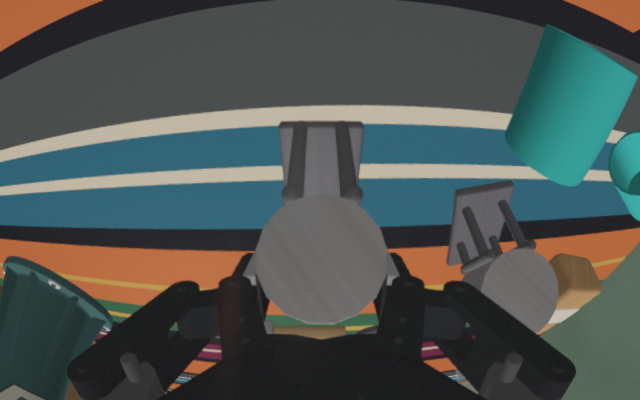

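The tumbler is held: the opening is 0.55 (about 47 mm) and the grip force 62 N. The view shows its closed end at (322,258), and the cup is undisturbed at (520,285). Next I'll fit a small kinematic model to check that the hanging poses are in the joint ranges.

```bash
cat > k.py <<'E'
import numpy as np
from scipy.spatial.transform import Rotation as Ro
from scipy.optimize import least_squares
z=np.array([0,0,1.])
def fk(q,p,s4=1):
    d1,L2,L3,Lt,e=p[:5]; a=Ro.from_euler('z',q[0]); b=a*Ro.from_euler('y',q[1]); c=a*Ro.from_euler('y',q[1]+q[2])
    R=c*Ro.from_euler('z',s4*q[3])*Ro.from_euler('y',q[4])*Ro.from_euler('z',q[5]+np.pi/2)
    return a.apply([p[5],e,d1])+b.apply(L2*z)+c.apply(L3*z)+R.apply(Lt*z),R
Q=[([-1.359094,.359396,1.511195,0,1.272475,-.115091],[.192486,-.567746,.238609],[[.947074,.321015,-.0003],[.321015,-.947073,.0014],[.0001,-.00147,-1]]),
([.253669,.223736,1.553398,.00015,1.365191,.262607],[.5022,.2015,.299],[[.016,1,-.001],[1,-.016,0],[0,-.001,-1]]),
([.69743189,.50574869,1.36661265,-.39030164,1.62971866,.77167678],[.47107641,.30389512,.25006061],[[.02309599,.9996896,-.00934242],[.8637364,-.02465892,-.50334022],[-.50341435,.00355575,-.86403782]]),
([.63729183,.64888267,1.59467155,-.4304393,1.26015244,.8691581],[.4704,.2537,.0792],[[.021,1,-.005],[.867,-.021,-.498],[-.498,.006,-.867]])]
def rf(p,s4):
    o=[]
    for q,x,R in Q:
        X,Rm=fk(q,p,s4); o+=list(X-x)+list(.1*(Rm.as_matrix()-R).ravel())
    return np.array(o)
LO=np.array([-2.97,-1.01,.21,-.96,.2,-2.98]);HI=np.array([2.97,2.36,2.38,4.11,2.71,2.98])
def ik(x,R,p,s4,q0):
    f=lambda q:np.r_[fk(q,p,s4)[0]-x,.2*(fk(q,p,s4)[1].inv()*Ro.from_matrix(R)).as_rotvec()]
    r=least_squares(f,np.clip(q0,LO+.01,HI-.01),bounds=(LO,HI)); return r.x,abs(r.fun).max()
E
python3 - <<'E'
from k import *
np.set_printoptions(precision=3,suppress=True)
for s in(1,-1):
    r=least_squares(rf,[.3,.53,.44,.3,.07,0],args=(s,)); print(s,r.x,abs(r.fun).max(),r.fun.reshape(4,12)[3])
    if s==1 or abs(r.fun).max()<.005: P,S=r.x,s
np.save("kp.npy",np.r_[P,S])
for nm,x in [("tall",[.58,-.285]),("short",[.557,-.063])]:
  for tilt in(35,):
    for az in range(-120,130,20):
      out=[]
      for h in(.30,.12 if nm=="tall" else .085):
        a=np.radians(az);t=np.radians(tilt);zt=np.r_[np.sin(t)*np.cos(a),np.sin(t)*np.sin(a),-np.cos(t)];yt=np.r_[np.sin(a),-np.cos(a),0];R=np.c_[np.cross(yt,zt),yt,zt]
        best=min((ik(np.r_[x,h],R,P,S,q0) for q0 in([-.3,.4,1.5,0,1.2,1],[-.3,.4,1.5,.5,1.2,.5],[-.3,.4,1.5,-.5,1.2,1.])),key=lambda v:v[1]); out+=[best[0],round(best[1],4)]
      print(nm,az,*out)
E
```

```text
1 [0.262 0.489 0.436 0.352 0.067 0.007] 0.011237495618657778 [ 0.005  0.007 -0.005  0.    -0.     0.    -0.    -0.     0.     0.
  0.    -0.   ]
-1 [ 0.217 -0.1    0.45  -0.267  0.05   0.14 ] 0.06387284752500157 [-0.025  0.006  0.009  0.039 -0.022 -0.047  0.004 -0.037  0.064  0.042
 -0.05  -0.   ]
tall -120 [-0.368  0.543  1.14  -0.413  1.586  2.98 ] 0.0705 [-0.448  0.598  1.444 -0.286  1.169  2.98 ] 0.073
tall -100 [-0.319  0.394  1.399 -0.499  1.309  2.98 ] 0.028 [-0.385  0.523  1.601 -0.435  0.981  2.98 ] 0.0486
tall -80 [-0.277  0.268  1.642 -0.643  1.037  2.971] 0.0 [-0.35   0.44   1.792 -0.625  0.744  2.98 ] 0.0254
tall -60 [-0.361  0.151  1.789 -0.541  0.782  2.564] 0.0 [-0.371  0.362  1.987 -0.884  0.465  2.98 ] 0.0039
tall -40 [-0.497  0.073  1.876 -0.204  0.6    1.905] 0.0 [-0.493  0.303  2.087 -0.662  0.2    2.393] 0.0014
tall -20 [-0.655  0.06   1.891  0.301  0.624  1.071] 0.0 [-0.655  0.291  2.111  0.863  0.23   0.468] 0.0
tall 0 [-0.787  0.115  1.83   0.584  0.828  0.462] 0.0 [-0.787  0.335  2.044  0.98   0.511 -0.032] 0.0
tall 20 [-0.864  0.22   1.704  0.655  1.079  0.
[... 1282 characters left out ...]
4  0.646  0.992] 0.0 [-0.361  0.226  2.338  1.582  0.204 -0.311] 0.0
short 20 [-0.517 -0.056  2.007  0.612  0.864  0.377] 0.0 [-0.517  0.272  2.269  1.227  0.483 -0.383] 0.0
short 40 [-0.597  0.06   1.891  0.666  1.105 -0.006] 0.0 [-0.597  0.356  2.136  0.978  0.728 -0.504] 0.0
short 60 [-0.611  0.196  1.734  0.63   1.327 -0.28 ] 0.0 [-0.611  0.456  1.964  0.78   0.949 -0.629] 0.0
short 80 [-0.579  0.332  1.556  0.556  1.53  -0.507] 0.0 [-0.579  0.56   1.779  0.615  1.152 -0.762] 0.0
short 100 [-0.52   0.458  1.374  0.462  1.715 -0.722] 0.0 [-0.52   0.659  1.596  0.47   1.336 -0.911] 0.0
short 120 [-0.442  0.567  1.203  0.349  1.876 -0.947] 0.0 [-0.442  0.745  1.432  0.333  1.492 -1.083] 0.0
```

>>> carry_out(
  series=[-0.5,0,-0.87,0,0,0,-1.8,0,-3.14,0,0,0,-1.8,0,-3.14,0,0,0,-1.8,0,-3.14,0,0,0,-1.8,0,-3.14,0,0,0,-1.8,0,-3.14,0,0,0,-1.8,0,-3.14,0,0,0,0,0,0,0,6.5,0],
)

```text
time: 5.55
ee_pos: [0.4689, 0.257, 0.3105]
ee_rot: [[0.02, 1.0, -0.001], [0.919, -0.019, -0.394], [-0.393, 0.007, -0.919]]
force: [2.0, 1.6, -1.5]
opening: 0.551
grasp_force: 62.2
```

>>> carry_out(
  series=[0,0,0,0,6.5,0,0,0,0,0,6.5,0,0,0,0,0,6.5,0,0,0,0,0,6.5,0,0,0,0,0,6.5,0,0,0,0,0,6.5,0,0,0,0,0,6.5,0,0,0,0,0,6.5,0],
)

```text
time: 6.22
ee_pos: [0.4678, 0.2536, 0.3074]
ee_rot: [[0.015, 1.0, 0.016], [0.876, -0.021, 0.483], [0.483, 0.007, -0.876]]
force: [-1.1, -0.1, -3.1]
opening: 0.554
grasp_force: 62.2
```

>>> carry_out(
  series=[0,0,0,0,6.5,0,0,0,0,-3.67,0,5.24,0,0,0,-3.67,0,5.24,0,0,0,-3.67,0,5.24,0,0,0,-3.67,0,5.24,0,0,0,-3.67,0,5.24,0,0,0,-3.67,0,5.24,0,0,0,-3.67,0,5.24],
)

```text
time: 6.88
ee_pos: [0.4667, 0.2533, 0.3059]
ee_rot: [[0.591, 0.691, 0.417], [0.565, -0.723, 0.398], [0.576, 0.0, -0.817]]
force: [-0.6, 0.1, -1.9]
opening: 0.55
grasp_force: 62.3
```

```bash
python3 - <<'E'
from rig import r
import cv2,pickle
t=r.sense(); print(t["q"],t["opening"],t["grasp_force"],t["force"])
d={n:r.snapshot(n) for n in("scene","top","wrist")}; pickle.dump(d,open("s4.pkl","wb"))
import numpy as np
a=d["scene"]["color"][:,:,::-1]; b=d["wrist"]["color"][:,:,::-1]
o=np.hstack([cv2.resize(a[0:300,100:500],(400,300)),cv2.resize(b,(400,250),interpolation=cv2.INTER_AREA)[:250] if 0 else cv2.copyMakeBorder(cv2.resize(b,(400,250),interpolation=cv2.INTER_AREA),0,50,0,0,cv2.BORDER_CONSTANT)])
cv2.imwrite("pics/s4.png",o)
E
```

```text
[ 0.12235217 -0.04834149  2.02123447  0.5426447   0.72999816  0.60150994] 0.5501152659998495 62.323258593678474 [-0.584281    0.08015167 -1.93953505]
```

View pics/s4.png

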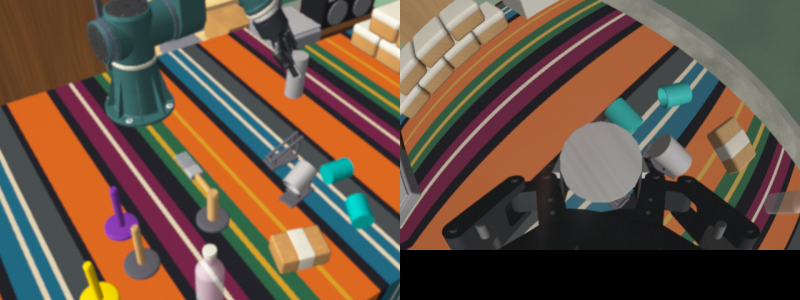

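The tumbler is held mouth down, with its closed-end disc at about (600,162) in the right half. The pegs are in clear view on the left. Now I'll measure the tumbler in the hand and refine the peg positions.

```bash
cat > m.py <<'E'
from h import *
hs=lambda s:cv2.cvtColor(s["color"],cv2.COLOR_RGB2HSV)
def disc(s,seed,rad,vr=(95,256)):
    """closed-end disc seen by wrist: centre (world) assuming horizontal disc, and roundness on that plane"""
    h=hs(s); m=((h[...,1]<28)&(h[...,2]>vr[0])&(h[...,2]<vr[1])).astype(np.uint8)
    m=cv2.morphologyEx(m,cv2.MORPH_OPEN,np.ones((9,9),np.uint8)); b=near(m,seed); print("disc px",b[1],b[2])
    c=max(cv2.findContours(b[0].astype(np.uint8),cv2.RETR_EXTERNAL,cv2.CHAIN_APPROX_NONE)[0],key=cv2.contourArea)[:,0].astype(float)
    D=fishrays(s,c); C=cam(s); Q=(D[:,:2]/-D[:,2:]).astype(np.float32)
    e=cv2.fitEllipse(Q*1000); k=rad*2000/np.mean(e[1]); return np.r_[C[:2]+np.array(e[0])/1000*k,C[2]-k],e
E
python3 - <<'E'
import pickle; from m import *
np.set_printoptions(precision=4,suppress=True)
s4=pickle.load(open("s4.pkl","rb")); s0=pickle.load(open("s0.pkl","rb"))
R=np.array([[.591,.691,.417],[.565,-.723,.398],[.576,0,-.817]]); t=np.array([.4667,.2533,.3059])
X,e=disc(s4["wrist"],(322,260),.024); print("bottom centre",X,e,"in tool",R.T@(X-t))
S,T=s0["scene"],s0["top"]
def foot(s,p,kind):
    h=hs(s); H,Sa,V=h[...,0].astype(int),h[...,1],h[...,2]
    m={"dark":((Sa<45)&(V>60)&(V<135)&(H<190))|((H>7)&(H<24)&(Sa>25)&(Sa<165)&(V>80)&(V<251)&False),"yellow":(H>22)&(H<32)&(Sa>180)&(V>120),"purple":(H>128)&(H<150)&(Sa>120)}[kind]
    b=near(m,p); c=np.vstack([q[:,0] for q in cv2.findContours(b[0].astype(np.uint8),0,1)[0]])
    if kind!="dark": return b[1],b[2],None
    e=cv2.fitEllipse(cv2.convexHull(c)); return b[1],np.array(e[0]),e[1]
for k,ps,kind in [("tall",((242,265),(387,214)),"dark"),("short",((312,220),(314,222)),"dark"),("yellow",((198,295),(430,203)),"yellow"),("purple",((220,225),(386,258)),"purple")]:
    for s,p in zip((S,T),ps):
        b,c,e=foot(s,p,kind); print(k,b,c,e,onz(s,c,.012 if kind=="dark" else .03))
E
```

```text
disc px [  256   195   132   129 13432] [321.4425 259.6764]
bottom centre [0.4615 0.2519 0.343 ] ((125.03767395019531, 118.12385559082031), (433.20489501953125, 433.9664611816406), 103.92463684082031) in tool [ 0.0175 -0.0026 -0.0331]
tall [225 249  35  30 690] [241.7711 262.9897] (29.12404441833496, 36.10776901245117) [ 0.5884 -0.2848  0.012 ]
tall [373 200  29  29 524] [387.0988 213.7795] (28.14773178100586, 28.458072662353516) [ 0.5795 -0.283   0.012 ]
short [295 207  34  26 545] [311.6855 218.8528] (27.434871673583984, 33.75005340576172) [ 0.5628 -0.0661  0.012 ]
short [299 207  30  30 566] [313.7679 221.4952] (29.48486328125, 29.740285873413086) [ 0.5539 -0.0634  0.012 ]
yellow [ 179  261   40   57 1334] [197.3028 295.3448] None [ 0.6246 -0.4126  0.03  ]
yellow [427 191  15  14 105] [433.8952 198.3048] None [ 0.625  -0.4206  0.03  ]
purple [205 186  35  54 858] [219.2179 219.3543] None [ 0.4481 -0.2769  0.03  ]
purple [371 243  30  30 695] [385.2504 257.7799] None [ 0.4471 -0.2734  0.03  ]
```

>>> carry_out(
  series=[-1.52,2.94,-0.92,0,0,0,-1.52,2.94,-0.92,0,0,0,-1.52,2.94,-0.92,0,0,0,-1.52,2.94,-0.92,0,0,0,-1.52,2.94,-0.92,0,0,0,-1.52,2.94,-0.92,0,0,0,-1.52,2.94,-0.92,0,0,0,-1.52,2.94,-0.92,0,0,0],
)

```text
time: 7.7
ee_pos: [0.5294, -0.0174, 0.2958]
ee_rot: [[0.584, 0.698, 0.415], [0.572, -0.717, 0.4], [0.576, 0.004, -0.817]]
force: [0.9, 0.1, -1.5]
opening: 0.552
grasp_force: 62.5
```

>>> carry_out(
  series=[-1.52,2.94,-0.92,0,0,0,-1.52,2.94,-0.92,0,0,0,-1.52,2.94,-0.92,0,0,0,-1.52,2.94,-0.92,0,0,0,-1.52,2.94,-0.92,0,0,0,-1.52,2.94,-0.92,0,0,0,-1.52,2.94,-0.92,0,0,0,-1.52,2.94,-0.92,0,0,0],
)

```text
time: 8.37
ee_pos: [0.59, -0.2855, 0.2858]
ee_rot: [[0.584, 0.698, 0.415], [0.572, -0.716, 0.399], [0.576, 0.004, -0.818]]
force: [0.5, -0.4, -1.2]
opening: 0.551
grasp_force: 62.5
```

>>> carry_out(
  series=[0,0,0,0,0,0,0,0,0,0,0,0],
)

```text
time: 8.53
ee_pos: [0.5901, -0.2858, 0.2852]
ee_rot: [[0.586, 0.696, 0.415], [0.57, -0.718, 0.398], [0.575, 0.003, -0.818]]
force: [-1.0, 1.2, -1.1]
opening: 0.552
grasp_force: 62.6
```

```bash
python3 - <<'E'
from rig import r
import pickle; from m import *
np.set_printoptions(precision=4,suppress=True)
t=r.sense(); print(t["q"],t["ee_pos"],t["ee_rot"])
d={n:r.snapshot(n) for n in("scene","top","wrist")}; pickle.dump(d,open("s5.pkl","wb"))
X,e=disc(d["wrist"],(322,260),.024); print("bottom",X,e[1]); print(t["ee_rot"].T@(X-t["ee_pos"]))
a=d["scene"]["color"][:,:,::-1]; b=d["top"]["color"][:,:,::-1]
z=lambda im,x,y,w,h:cv2.resize(im[y:y+h,x:x+w],(400,400),interpolation=cv2.INTER_CUBIC)
cv2.imwrite("pics/s5.png",np.hstack([z(a,180,130,150,150),z(b,320,150,120,120)]))
for s in("scene","top"): print(s,"rim",proj(d[s],X-[0,0,.115]),"bottom",proj(d[s],X),"tip",proj(d[s],np.r_[.582,-.284,.15]))
E
```

```text
[-0.8888  0.3984  1.5013  0.628   1.3498 -0.2644] [ 0.5901 -0.2858  0.2852] [[ 0.5865  0.6955  0.4151]
 [ 0.5703 -0.7185  0.3982]
 [ 0.5752  0.0032 -0.818 ]]
disc px [  256   195   132   136 13577] [320.914  260.3434]
bottom [ 0.5854 -0.2856  0.3234] (429.5014953613281, 443.3667907714844)
[ 0.0194 -0.0033 -0.0331]
scene rim [230.5868 210.2845] bottom [222.9693 172.0112] tip [233.9336 225.9654]
top rim [399.002 200.73 ] bottom [407.2454 192.4721] tip [394.7984 205.6179]
```

View pics/s5.png

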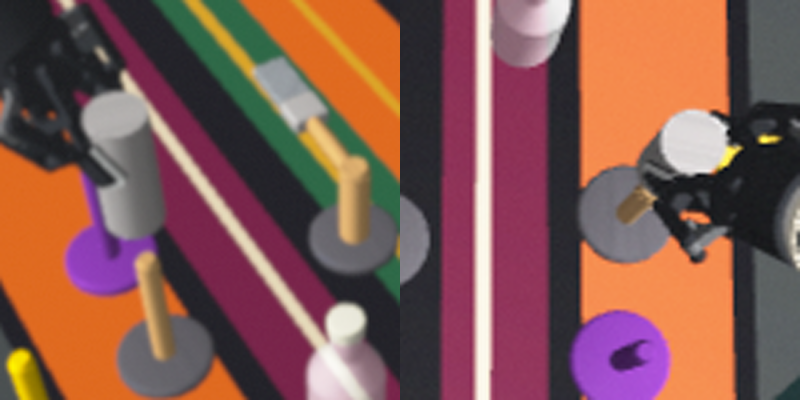

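The left half shows the tumbler upside down above the peg. Its bottom is at about (224,173) and its rim at about (231,212) in scene pixels, and the peg tip is at (235,227). The right half shows its disc at (408,193) in the top view. The peg offset from the tumbler axis is about (-4, +2.5) mm, so I'll correct that and lower it.

>>> carry_out(
  series=[-1.3,-0.2,1.5,0,0,0,-1.15,-0.2,1.65,0,0,0,-1.15,-0.1,1.65,0,0,0,-1.14,0,1.63,0,0,0,-1.14,0,1.63,0,0,0,-1.14,0,1.63,0,0,0,-1.14,0,1.63,0,0,0,-1.14,0,1.63,0,0,0],
)

```text
time: 9.35
ee_pos: [0.5848, -0.279, 0.1256]
ee_rot: [[0.587, 0.696, 0.413], [0.57, -0.718, 0.399], [0.574, 0.002, -0.819]]
force: [0.5, -0.6, -2.3]
opening: 0.549
grasp_force: 62.6
```

>>> carry_out(
  series=[0,0,0,0,0,0,0,0,0,0,0,0],
)

```text
time: 9.52
ee_pos: [0.5843, -0.2787, 0.1256]
ee_rot: [[0.589, 0.695, 0.412], [0.568, -0.719, 0.401], [0.575, -0.002, -0.818]]
force: [-0.6, -0.1, -0.3]
opening: 0.549
grasp_force: 62.6
```

>>> carry_out(
  series=[-0.23,0,0.33,0,0,0,0,0,0,0,0,0],
)

```text
time: 9.68
ee_pos: [0.5852, -0.2806, 0.1227]
ee_rot: [[0.588, 0.694, 0.414], [0.57, -0.72, 0.397], [0.574, 0.002, -0.819]]
force: [0.4, 0.1, -2.3]
opening: 0.551
grasp_force: 62.6
```

>>> carry_out(
  series=[-0.17,0,0.24,0,0,0,0,0,0,0,0,0],
)

```text
time: 9.85
ee_pos: [0.5849, -0.2806, 0.1192]
ee_rot: [[0.589, 0.694, 0.414], [0.569, -0.72, 0.397], [0.574, 0.001, -0.819]]
force: [0.2, -0.1, -2.1]
opening: 0.553
grasp_force: 62.6
```

>>> carry_out(
  series=[-0.12,0,0.16,0,0,0,0,0,0,0,0,0],
)

```text
time: 10.02
ee_pos: [0.5846, -0.2805, 0.1167]
ee_rot: [[0.59, 0.694, 0.413], [0.569, -0.72, 0.398], [0.574, 0.0, -0.819]]
force: [-0.0, -0.6, -1.6]
opening: 0.552
grasp_force: 62.6
```

```bash
python3 - <<'E'
from rig import r
from m import *
np.set_printoptions(precision=4,suppress=True)
t=r.sense(); print(t["force"],t["wrist_torque"])
s=r.snapshot("wrist"); X,e=disc(s,(322,260),.024); print("bottom",X,e[1]); print(t["ee_rot"].T@(X-t["ee_pos"]))
for n in("scene","top"):
    a=r.snapshot(n); print(n,"pred bottom px",proj(a,X)); cv2.imwrite(f"pics/{n}6.png",a["color"][:,:,::-1])
E
```

```text
[-0.0115 -0.6309 -1.6493] [-0.2864  0.3364  0.0172]
disc px [  255   195   133   143 14701] [321.3511 265.238 ]
bottom [ 0.5792 -0.285   0.1591] (427.1217041015625, 479.92596435546875)
[ 0.0186 -0.0005 -0.0388]
scene pred bottom px [232.4522 222.756 ]
top pred bottom px [395.732  206.1063]
```

>>> carry_out(
  series=[-0.12,0,0.16,0,0,0,0,0,0,0,0,0],
)

```text
time: 10.33
ee_pos: [0.5844, -0.2804, 0.1143]
ee_rot: [[0.59, 0.694, 0.413], [0.568, -0.72, 0.398], [0.574, -0.0, -0.819]]
force: [-1.2, -1.0, -1.2]
opening: 0.551
grasp_force: 62.6
```

>>> carry_out(
  series=[-0.09,0,0.12,0,0,0,0,0,0,0,0,0],
)

```text
time: 10.5
ee_pos: [0.5844, -0.2804, 0.1129]
ee_rot: [[0.59, 0.694, 0.413], [0.568, -0.72, 0.398], [0.574, -0.0, -0.819]]
force: [0.2, 0.6, -2.5]
opening: 0.552
grasp_force: 62.6
```

>>> carry_out(
  series=[-0.06,0,0.08,0,0,0,0,0,0,0,0,0],
)

```text
time: 10.67
ee_pos: [0.5846, -0.2804, 0.1127]
ee_rot: [[0.589, 0.694, 0.414], [0.568, -0.72, 0.399], [0.574, 0.0, -0.819]]
force: [-2.2, 0.1, 3.5]
opening: 0.555
grasp_force: 63.0
```

>>> carry_out(
  series=[-0.04,0,0.06,0,0,0,0,0,0,0,0,0],
)

```text
time: 10.83
ee_pos: [0.5846, -0.2804, 0.1126]
ee_rot: [[0.589, 0.694, 0.414], [0.568, -0.72, 0.399], [0.575, 0.0, -0.818]]
force: [-4.5, 0.0, 7.5]
opening: 0.552
grasp_force: 63.5
```

```bash
python3 - <<'E'
from rig import r
import cv2,numpy as np
a=r.snapshot("scene")["color"][:,:,::-1]; b=r.snapshot("top")["color"][:,:,::-1]
z=lambda im,x,y,w,h:cv2.resize(im[y:y+h,x:x+w],(400,400),interpolation=cv2.INTER_CUBIC)
cv2.imwrite("pics/s7.png",np.hstack([z(a,180,170,120,120),z(b,340,150,100,100)]))
E
```

```text
(no output)
```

View pics/s7.png

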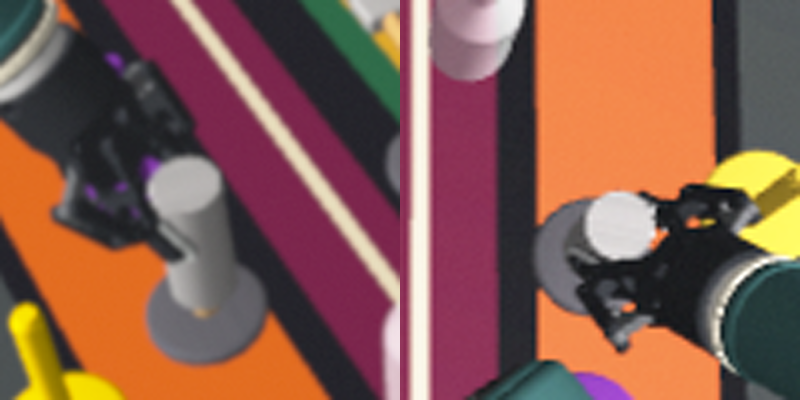

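The left half shows the tumbler sitting over the peg, with tan wood just visible under the rim near (241,263). The right half shows the disc at (395,206). Contact force is 7.5 N up, so it rests on the tip and I'll let go and back off.

>>> carry_out(
  series=[0,0,0,0,0,0,0,0,0,0,0,0,0,0,0,0,0,0,0,0,0,0,0,0,0,0,0,0,0,0,0,0,0,0,0,0],
  claw=1,
)

```text
time: 11.43
ee_pos: [0.5845, -0.2804, 0.1113]
ee_rot: [[0.59, 0.694, 0.413], [0.568, -0.72, 0.398], [0.574, -0.0, -0.819]]
force: [-0.5, -0.1, -0.2]
opening: 0.998
grasp_force: 0.0
```

>>> carry_out(
  series=[0,0,-1,0,0,0,0,0,-2,0,0,0,0,0,-3,0,0,0,0,0,-3,0,0,0,0,0,-3,0,0,0,0,0,-3,0,0,0],
)

```text
time: 11.93
ee_pos: [0.5215, -0.3408, 0.236]
ee_rot: [[0.59, 0.694, 0.413], [0.569, -0.72, 0.398], [0.573, 0.0, -0.819]]
force: [0.1, -0.6, -0.1]
opening: 1.002
grasp_force: 0.0
```

```bash
python3 - <<'E'
from rig import r
import pickle; from m import *
np.set_printoptions(precision=4,suppress=True)
t=r.sense(); print(t["q"],t["ee_pos"],t["ee_rot"])
d={n:r.snapshot(n) for n in("scene","top","wrist")}; pickle.dump(d,open("s8.pkl","wb"))
a=d["scene"]["color"][:,:,::-1]; b=d["wrist"]["color"][:,:,::-1]
z=lambda im,x,y,w,h:cv2.resize(im[y:y+h,x:x+w],(400,400),interpolation=cv2.INTER_CUBIC)
cv2.imwrite("pics/s8.png",np.hstack([z(a,150,150,200,200),z(b,120,0,400,400)]))
E
```

```text
[-1.0317  0.4417  1.5632  0.6107  1.3417 -0.4334] [ 0.5215 -0.3408  0.236 ] [[ 0.59    0.6939  0.4128]
 [ 0.5685 -0.7201  0.3978]
 [ 0.5733  0.     -0.8194]]
```

View pics/s8.png

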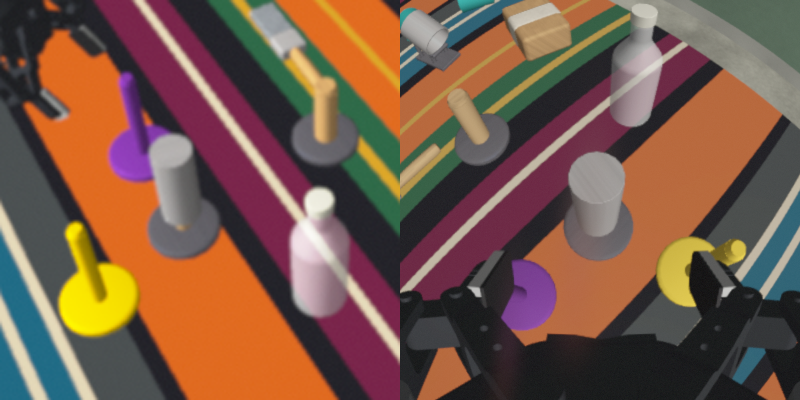

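The tumbler hangs upright on the tall wooden peg (disc at (597,170) in the right half) and the neighbours are untouched. Next I go to the cup.

>>> carry_out(
  series=[1.83,0,-2.62,0,0,0,1.83,0,-2.62,0,0,0,1.83,0,-2.62,0,0,0,2.34,-2.55,1.88,0,0,0,2.34,-2.55,1.88,0,0,0,2.34,-2.55,1.88,0,0,0,2.34,-2.55,1.88,0,0,0,2.34,-2.55,1.88,0,0,0],
)

```text
time: 12.75
ee_pos: [0.5411, -0.142, 0.3192]
ee_rot: [[0.591, 0.694, 0.412], [0.567, -0.72, 0.399], [0.574, -0.002, -0.819]]
force: [1.4, 0.9, 1.3]
opening: 1.002
grasp_force: 0.0
```

>>> carry_out(
  series=[2.34,-2.55,1.88,0,0,0,2.34,-2.55,1.88,0,0,0,2.34,-2.55,1.88,0,0,0,2.34,-2.55,1.88,0,0,0,2.34,-2.55,1.88,0,0,0,2.34,-2.55,1.88,0,0,0,2.34,-2.55,1.88,0,0,0,2.34,-2.55,1.88,0,0,0],
)

```text
time: 13.42
ee_pos: [0.5715, 0.171, 0.3034]
ee_rot: [[0.59, 0.694, 0.411], [0.568, -0.72, 0.399], [0.573, -0.001, -0.82]]
force: [1.1, -0.9, -0.0]
opening: 0.996
grasp_force: 0.0
```

>>> carry_out(
  series=[2.34,-2.55,1.88,0,0,0,2.34,-2.55,1.88,0,0,0,2.34,-2.55,1.88,0,0,0,0,0,0,3.7,0,-5.28,0,0,0,3.7,0,-5.28,0,0,0,3.7,0,-5.28,0,0,0,3.7,0,-5.28,0,0,0,3.7,0,-5.28],
)

```text
time: 14.08
ee_pos: [0.5829, 0.2866, 0.2974]
ee_rot: [[0.192, 0.973, 0.131], [0.796, -0.232, 0.558], [0.574, -0.002, -0.819]]
force: [0.3, 0.5, 0.4]
opening: 1.001
grasp_force: 0.0
```

>>> carry_out(
  series=[0,0,0,3.7,0,-5.28,0,0,0,3.7,0,-5.28,0,0,0,3.7,0,-5.28,0,0,0,3.7,0,-5.28,0,0,0,0,-6.5,0,0,0,0,0,-6.5,0,0,0,0,0,-6.5,0,0,0,0,0,-6.5,0],
)

```text
time: 14.75
ee_pos: [0.5845, 0.2858, 0.2983]
ee_rot: [[-0.204, 0.978, -0.031], [0.967, 0.206, 0.148], [0.151, 0.0, -0.988]]
force: [-0.2, -0.0, 0.4]
opening: 1.002
grasp_force: 0.0
```

>>> carry_out(
  series=[0,0,0,0,-6.5,0,0,0,0,0,-6.5,0,0,0,0,0,0,0],
)

```text
time: 15.0
ee_pos: [0.5824, 0.29, 0.2976]
ee_rot: [[-0.213, 0.977, 0.014], [0.974, 0.213, -0.072], [-0.073, -0.001, -0.997]]
force: [-0.1, -0.4, 0.1]
opening: 0.996
grasp_force: 0.0
```

```bash
python3 - <<'E'
from rig import r
import pickle; from m import *
np.set_printoptions(precision=4,suppress=True)
t=r.sense(); print(t["q"],t["ee_pos"],t["ee_rot"])
s=r.snapshot("wrist"); pickle.dump(s,open("w9.pkl","wb")); cv2.imwrite("pics/w9.png",s["color"][:,:,::-1])
T=pickle.load(open("s0.pkl","rb"))["top"]; w1=pickle.load(open("w1.pkl","rb"))
def projf(s,X):
    v=s["R"]@X+s["t"]; n=np.hypot(*v[:2]); return v[:2]/n*np.arctan2(n,v[2])*s["fx"]+[s["cx"],s["cy"]]
h=hs(T); mt=(h[...,1]<9)&(h[...,2]>135); V=[cyl(T,near(mt,(230,202))[0],False)]
O0=np.r_[.5975,.22,.087]; d0=np.r_[.19,-.889,-.416]
for w in(w1,s):
    h=hs(w); p=projf(w,O0+d0*.0375+[0,0,.03]); m=near((h[...,1]<20)&(h[...,2]>108),p); print(p,m[1],m[2]); V.append(cyl(w,m[0],True))
for vs in(V,V[1:],[V[0],V[2]]):
    O,d,p,f=fit(vs,.03,.075,O0,-1.36); print("O",O,"d",d,np.degrees(p),"mid",O+d*.0375,abs(f).max()*1000)
E
```

```text
[ 0.3962  0.4021  1.2988 -0.0723  1.4556  0.1902] [0.5824 0.29   0.2976] [[-0.2127  0.977   0.0142]
 [ 0.9744  0.2131 -0.0718]
 [-0.0732 -0.0015 -0.9973]]
[412.7932 194.3135] [ 382  171   48   56 2065] [406.3826 199.9801]
[322.1417 256.4969] [ 302  240   42   40 1205] [322.99   259.7062]
O [0.5787 0.2182 0.1707] d [ 0.2091 -0.5068 -0.8363] [-67.5784  56.7564] mid [0.5866 0.1992 0.1393] 19.33486209232252
O [0.5483 0.2656 0.2714] d [ 0.2079 -0.4789 -0.8529] [-66.5306  58.5239] mid [0.5561 0.2476 0.2394] 8.879982663961368
O [0.5819 0.2115 0.1704] d [ 0.1426 -0.4844 -0.8631] [-73.5961  59.6683] mid [0.5873 0.1933 0.138 ] 17.773243302032917
```

>>> carry_out(
  series=[0,0,0,0,-6.5,0,0,0,0,0,-6.5,0,0,0,0,0,-6.5,0,0,0,0,0,-6.5,0,2.62,-0.06,1.4,0,0,0,0,0,3,0,0,0,0,0,3,0,0,0,0,0,3,0,0,0],
)

```text
time: 15.72
ee_pos: [0.589, 0.2561, 0.1928]
ee_rot: [[-0.182, 0.978, 0.1], [0.848, 0.207, -0.488], [-0.498, -0.004, -0.867]]
force: [1.1, -0.1, 0.4]
opening: 0.998
grasp_force: 0.0
```

```bash
python3 - <<'E'
from rig import r
from m import *
np.set_printoptions(precision=4,suppress=True)
t=r.sense(); R,p=t["ee_rot"],t["ee_pos"]; print(t["q"],p,R)
s=r.snapshot("wrist"); cv2.imwrite("pics/w10.png",s["color"][:,:,::-1])
# closed-end disc edge: lateral extent in tool y of steel blob between fingers
h=hs(s); m=(h[...,1]<28)&(h[...,2]>60)&(h[...,2]<200)
def projf(s,X):
    v=s["R"]@X+s["t"]; n=np.hypot(*v[:2]); return v[:2]/n*np.arctan2(n,v[2])*s["fx"]+[s["cx"],s["cy"]]
O=np.r_[.5975,.2198,.0864]; d=np.r_[.189,-.889,-.416]; d/=np.linalg.norm(d); a=np.cross(d,[0,0,1]);a/=np.linalg.norm(a);u=np.cross(a,d)
c=projf(s,O); print("centre px",c,"left/right",projf(s,O-.03*a),projf(s,O+.03*a),"up/low",projf(s,O+.03*u),projf(s,O-.03*u))
for dy in(-10,0,10):
    y=int(c[1])+dy; print(y,[(x,h[y,x].tolist()) for x in range(int(c[0])-66,int(c[0])+67,6)])
x=int(c[0]); print([(y,h[y,x].tolist()) for y in range(int(c[1])-70,int(c[1])+50,6)])
print("delta to grasp, tool cm",R.T@(np.r_[.604,.188,.0645]-p)*100)
E
```

```text
[ 0.5676  0.5877  1.3658 -0.4903  1.4112  0.4924] [0.589  0.2561 0.1928] [[-0.1816  0.9783  0.1   ]
 [ 0.8481  0.2073 -0.4876]
 [-0.4977 -0.0038 -0.8673]]
centre px [324.2715 179.5656] left/right [361.3927 179.7972] [287.0826 179.5716] up/low [324.2821 215.1095] [324.2368 147.3894]
169 [(258, [11, 166, 181]), (264, [11, 167, 180]), (270, [11, 171, 180]), (276, [11, 166, 181]), (282, [11, 166, 181]), (288, [11, 166, 178]), (294, [11, 19, 105]), (300, [9, 16, 109]), (306, [10, 21, 107]), (312, [15, 19, 106]), (318, [15, 19, 106]), (324, [8, 10, 104]), (330, [8, 10, 101]), (336, [8, 10, 107]), (342, [12, 12, 105]), (348, [15, 10, 104]), (354, [15, 10, 107]), (360, [110, 37, 41]), (366, [130, 20, 39]), (372, [120, 26, 39]), (378, [120, 20, 39]), (384, [125, 38, 40]), (390, [125, 39, 39])]
179 [(258, [11, 168, 181]), (264, [11, 170, 180]), (270, [11, 169, 180]), (276, [11, 170, 180]), (282, [11, 168, 179]), (288, [8, 90, 133]), (294, [9, 17, 108]), (300, [9, 24, 106]), (306, [10, 21, 109]), (312, [7, 21, 107]), (318, [13, 17, 107]), (324, [10, 14, 106]), (330, [12, 12, 103]), (336, [15, 1
[... 498 characters left out ...]
, [12, 12, 104]), (342, [15, 10, 104]), (348, [0, 5, 102]), (354, [23, 10, 102]), (360, [9, 114, 147]), (366, [11, 168, 181]), (372, [11, 165, 181]), (378, [11, 167, 180]), (384, [11, 168, 181]), (390, [11, 170, 180])]
[(109, [97, 149, 113]), (115, [135, 8, 68]), (121, [135, 10, 99]), (127, [140, 8, 98]), (133, [120, 5, 99]), (139, [140, 8, 99]), (145, [150, 8, 101]), (151, [15, 10, 103]), (157, [12, 12, 105]), (163, [17, 18, 102]), (169, [8, 10, 104]), (175, [6, 12, 104]), (181, [9, 17, 106]), (187, [13, 17, 106]), (193, [9, 17, 107]), (199, [8, 19, 109]), (205, [4, 19, 110]), (211, [10, 21, 107]), (217, [13, 11, 157]), (223, [11, 12, 166])]
delta to grasp, tool cm [ 0.3336  0.1076 14.5969]
```

The disc edges match the predicted cup pose within about 1 px, so I'll go in and grip.

>>> carry_out(
  series=[0.17,0.05,2.92,0,0,0,0.16,0.05,2.92,0,0,0,0,0,2.92,0,0,0,0,0,2.92,0,0,0,0,0,2.92,0,0,0],
)

```text
time: 16.18
ee_pos: [0.6049, 0.1872, 0.066]
ee_rot: [[-0.179, 0.979, 0.1], [0.849, 0.205, -0.488], [-0.498, -0.002, -0.867]]
force: [0.6, 0.0, -0.2]
opening: 1.002
grasp_force: 0.0
```

>>> carry_out(
  series=[0,0,0,0,0,0,0,0,0,0,0,0,0,0,0,0,0,0,0,0,0,0,0,0,0,0,0,0,0,0],
  claw=0,
)

```text
time: 16.6
ee_pos: [0.6059, 0.1898, 0.0689]
ee_rot: [[-0.179, 0.978, 0.105], [0.848, 0.208, -0.488], [-0.499, 0.002, -0.867]]
force: [-0.8, -0.8, -0.1]
opening: 0.698
grasp_force: 64.4
```

>>> carry_out(
  series=[-0.5,0,-0.87,0,0,0,-1.8,0,-3.14,0,0,0,-1.8,0,-3.14,0,0,0,-1.8,0,-3.14,0,0,0,-1.8,0,-3.14,0,0,0,-1.8,0,-3.14,0,0,0,-1.8,0,-3.14,0,0,0,0,0,0,0,6.5,0],
)

```text
time: 17.27
ee_pos: [0.6067, 0.194, 0.3017]
ee_rot: [[-0.192, 0.977, 0.093], [0.898, 0.213, -0.386], [-0.397, 0.009, -0.918]]
force: [1.0, 0.5, -1.7]
opening: 0.696
grasp_force: 65.0
```

>>> carry_out(
  series=[0,0,0,0,6.5,0,0,0,0,0,6.5,0,0,0,0,0,6.5,0,0,0,0,0,6.5,0,0,0,0,0,6.5,0,0,0,0,0,6.5,0,0,0,0,0,6.5,0,0,0,0,0,6.5,0],
)

```text
time: 17.93
ee_pos: [0.6059, 0.1898, 0.2976]
ee_rot: [[-0.186, 0.978, -0.095], [0.857, 0.209, 0.472], [0.481, 0.006, -0.877]]
force: [0.1, 0.9, -2.1]
opening: 0.696
grasp_force: 65.0
```

>>> carry_out(
  series=[0,0,0,0,6.5,0,0,0,0,-4,0,5.73,0,0,0,-4,0,5.73,0,0,0,-4,0,5.73,0,0,0,-4,0,5.73,0,0,0,-4,0,5.73,0,0,0,-4,0,5.73,0,0,0,0,0,0],
)

```text
time: 18.6
ee_pos: [0.6023, 0.191, 0.2958]
ee_rot: [[0.41, 0.866, 0.286], [0.709, -0.5, 0.497], [0.574, -0.001, -0.819]]
force: [-0.9, 0.5, -1.9]
opening: 0.695
grasp_force: 65.1
```

```bash
python3 - <<'E'
from rig import r
import pickle; from m import *
np.set_printoptions(precision=4,suppress=True)
t=r.sense(); R,p=t["ee_rot"],t["ee_pos"]; print(t["q"],p,R,t["opening"],t["grasp_force"])
s=r.snapshot("wrist"); pickle.dump(s,open("w11.pkl","wb")); X,e=disc(s,(322,260),.03); print("bottom",X,e[1],"in tool",R.T@(X-p))
# short peg tip, from w8 wrist + s0 scene/top
w=pickle.load(open("s8.pkl","rb"))["wrist"]; s0=pickle.load(open("s0.pkl","rb")); h=hs(w)
m=near((h[...,0]>8)&(h[...,0]<26)&(h[...,1]>60)&(h[...,1]<175)&(h[...,2]>90),(185,112)); print("peg blob",m[1],axis(m[0]))
ys,xs=np.nonzero(m[0]); k=ys<ys.min()+3; q=np.r_[xs[k].mean(),ys.min()+6]; print(q)
S,T=s0["scene"],s0["top"]; print(tri([cam(S),cam(T),cam(w)],[ray(S,(312.7,191.8)),ray(T,(314.6,216.6)),fishrays(w,[(178,96)])[0]]))
for nm,a in(("scene",(312.7,191.8)),("top",(314.6,216.6))): print(nm,onz(s0[nm],a,.11))
print("wrist",onz(w,(178,96),.11,True)); print("tall tip check scene/top",onz(S,(235.1,226.8),.15),onz(T,(395.6,207),.15))
E
```

```text
[-0.1194  0.2217  1.7376  0.6651  1.0255  0.0954] [0.6023 0.191  0.2958] [[ 0.4101  0.8659  0.2864]
 [ 0.709  -0.5002  0.4971]
 [ 0.5737 -0.0008 -0.8191]] 0.6948792970206856 65.09218389401212
disc px [  240   187   162   152 19410] [320.413  264.1105]
bottom [0.5989 0.1873 0.3294] (513.1759643554688, 533.4125366210938) in tool [ 0.0153 -0.0012 -0.0303]
peg blob [    0     0   336   285 19162] (array([143.4493, 123.0493]), array([-0.758 ,  0.6523]), np.float64(387.54009217299927), np.float64(61.459930661650006))
[285.9817   6.    ]
(array([ 0.5566, -0.0635,  0.1082]), np.float64(0.004017278540945668))
scene [ 0.5579 -0.0601  0.11  ]
top [ 0.5551 -0.0662  0.11  ]
wrist [ 0.5564 -0.0676  0.11  ]
tall tip check scene/top [ 0.5855 -0.2829  0.15  ] [ 0.5782 -0.2861  0.15  ]
```

>>> carry_out(
  series=[-3.09,1.12,-0.8,0,0,0,-3.09,1.12,-0.8,0,0,0,-3.09,1.12,-0.8,0,0,0,-3.09,1.12,-0.8,0,0,0,-3.09,1.12,-0.8,0,0,0,-3.09,1.12,-0.8,0,0,0,-3.09,1.12,-0.8,0,0,0,-3.09,1.12,-0.8,0,0,0],
)

```text
time: 19.32
ee_pos: [0.564, -0.0646, 0.2054]
ee_rot: [[0.405, 0.869, 0.286], [0.712, -0.495, 0.498], [0.574, 0.002, -0.819]]
force: [0.9, -0.7, -0.3]
opening: 0.696
grasp_force: 65.2
```

>>> carry_out(
  series=[0,0,0,0,0,0,0,0,0,0,0,0],
)

```text
time: 19.48
ee_pos: [0.5644, -0.0649, 0.205]
ee_rot: [[0.409, 0.867, 0.286], [0.71, -0.499, 0.498], [0.574, -0.0, -0.819]]
force: [-0.1, 0.5, -0.7]
opening: 0.7
grasp_force: 65.1
```

```bash
python3 - <<'E'
from rig import r
import pickle; from m import *
np.set_printoptions(precision=4,suppress=True)
t=r.sense(); R,p=t["ee_rot"],t["ee_pos"]; print(t["q"],p,R)
d={n:r.snapshot(n) for n in("scene","top","wrist")}; pickle.dump(d,open("s12.pkl","wb"))
X,e=disc(d["wrist"],(322,262),.03); print("bottom",X,e[1]); X=p+R@[.0153,-.0012,-.0303]; print("from tool",X)
for n in("scene","top"):
    s=d[n]; print(n,"rim",proj(s,X-[0,0,.075]),"bottom",proj(s,X),"tip",proj(s,np.r_[.5565,-.0645,.11]),"foot",proj(s,np.r_[.5565,-.0645,.012]))
a=d["scene"]["color"][:,:,::-1]; b=d["top"]["color"][:,:,::-1]
z=lambda im,x,y,w,h:cv2.resize(im[y:y+h,x:x+w],(400,400),interpolation=cv2.INTER_CUBIC)
cv2.imwrite("pics/s12.png",np.hstack([z(a,260,130,100,100),z(b,270,160,100,100)]))
E
```

```text
[-0.624   0.3654  1.7924  0.6744  1.154  -0.437 ] [ 0.5644 -0.0649  0.205 ] [[ 0.4086  0.8667  0.2861]
 [ 0.7097 -0.4989  0.4975]
 [ 0.5739 -0.0002 -0.8189]]
disc px [  240   188   162   151 19276] [320.6375 264.5935]
bottom [ 0.5606 -0.0663  0.2387] (509.1105041503906, 533.2553100585938)
from tool [ 0.5609 -0.0685  0.2386]
scene rim [310.5197 178.8859] bottom [310.5145 156.0223] tip [310.9241 192.1464] foot [310.906  217.0461]
top rim [315.3893 211.7121] bottom [315.3255 207.3432] tip [313.9829 216.0914] foot [314.1479 220.6207]
```

View pics/s12.png

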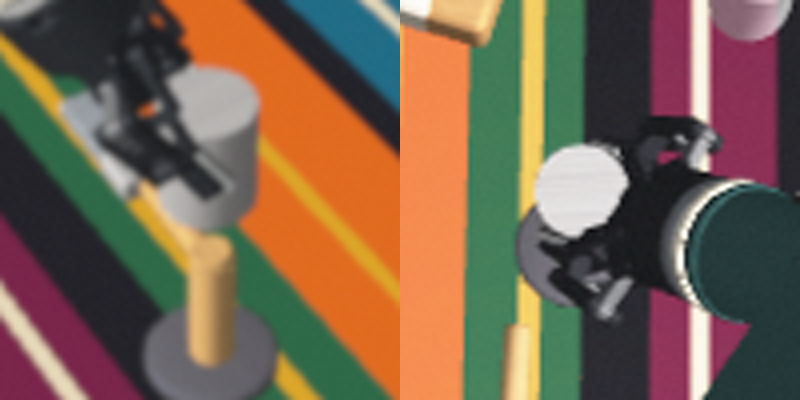

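This was my last picture. In the left half the cup's disc is at scene (313,155) and the peg tip at (313,192). In the right half the disc is at top (315,208). Compared with where it should be, the cup is about 4 mm too far in +x and 3 mm too far in -y. I'll correct that and lower.

>>> carry_out(
  series=[-0.82,-0.18,1.18,0,0,0,-0.82,-0.18,1.18,0,0,0,-0.82,-0.17,1.18,0,0,0,-0.82,0,1.18,0,0,0,-0.82,0,1.18,0,0,0,-0.82,0,1.18,0,0,0,-0.82,0,1.18,0,0,0,-0.82,0,1.18,0,0,0],
)

```text
time: 20.3
ee_pos: [0.5594, -0.0581, 0.0903]
ee_rot: [[0.406, 0.868, 0.285], [0.711, -0.496, 0.498], [0.574, 0.001, -0.819]]
force: [1.2, 0.2, -1.2]
opening: 0.699
grasp_force: 65.2
```

>>> carry_out(
  series=[0,0,0,0,0,0,0,0,0,0,0,0],
)

```text
time: 20.47
ee_pos: [0.5588, -0.0581, 0.0904]
ee_rot: [[0.408, 0.867, 0.284], [0.71, -0.497, 0.499], [0.574, -0.002, -0.819]]
force: [-0.1, 0.5, -1.2]
opening: 0.688
grasp_force: 65.1
```

>>> carry_out(
  series=[-0.17,0,0.25,0,0,0,0,0,0,0,0,0],
)

```text
time: 20.63
ee_pos: [0.5593, -0.0592, 0.0878]
ee_rot: [[0.408, 0.867, 0.286], [0.71, -0.498, 0.497], [0.573, 0.0, -0.819]]
force: [0.7, 0.2, -1.3]
opening: 0.699
grasp_force: 65.1
```

>>> carry_out(
  series=[-0.12,0,0.16,0,0,0,0,0,0,0,0,0],
)

```text
time: 20.8
ee_pos: [0.559, -0.0596, 0.0855]
ee_rot: [[0.409, 0.866, 0.286], [0.71, -0.499, 0.497], [0.573, -0.0, -0.819]]
force: [0.2, 0.1, -1.6]
opening: 0.702
grasp_force: 65.1
```

>>> carry_out(
  series=[-0.14,0,0.2,0,0,0,0,0,0,0,0,0],
)

```text
time: 20.97
ee_pos: [0.5587, -0.0595, 0.0826]
ee_rot: [[0.41, 0.866, 0.285], [0.71, -0.499, 0.497], [0.573, -0.001, -0.819]]
force: [-0.1, 0.4, -1.5]
opening: 0.695
grasp_force: 65.1
```

>>> carry_out(
  series=[-0.12,0,0.16,0,0,0,0,0,0,0,0,0],
)

```text
time: 21.13
ee_pos: [0.5586, -0.0595, 0.0804]
ee_rot: [[0.41, 0.866, 0.285], [0.709, -0.499, 0.497], [0.573, -0.002, -0.819]]
force: [0.7, 0.3, -1.0]
opening: 0.697
grasp_force: 65.1
```

>>> carry_out(
  series=[-0.06,0,0.08,0,0,0,0,0,0,0,0,0],
)

```text
time: 21.3
ee_pos: [0.5586, -0.0596, 0.0795]
ee_rot: [[0.41, 0.866, 0.285], [0.709, -0.499, 0.497], [0.573, -0.002, -0.819]]
force: [-0.5, 0.3, -1.0]
opening: 0.7
grasp_force: 65.1
```

>>> carry_out(
  series=[-0.06,0,0.08,0,0,0,0,0,0,0,0,0],
)

```text
time: 21.47
ee_pos: [0.5586, -0.0595, 0.0785]
ee_rot: [[0.41, 0.866, 0.285], [0.709, -0.499, 0.497], [0.573, -0.001, -0.819]]
force: [-0.5, 0.8, -1.5]
opening: 0.699
grasp_force: 65.1
```

>>> carry_out(
  series=[-0.06,0,0.08,0,0,0,0,0,0,0,0,0],
)

```text
time: 21.63
ee_pos: [0.5586, -0.0596, 0.0776]
ee_rot: [[0.41, 0.866, 0.285], [0.709, -0.499, 0.497], [0.573, -0.001, -0.819]]
force: [0.5, -0.5, -1.3]
opening: 0.697
grasp_force: 65.1
```

>>> carry_out(
  series=[-0.06,0,0.08,0,0,0,0,0,0,0,0,0],
)

```text
time: 21.8
ee_pos: [0.5586, -0.0596, 0.0766]
ee_rot: [[0.41, 0.866, 0.285], [0.71, -0.499, 0.497], [0.573, -0.001, -0.819]]
force: [-0.2, 0.8, -0.3]
opening: 0.695
grasp_force: 65.1
```

>>> carry_out(
  series=[-0.05,0,0.07,0,0,0,0,0,0,0,0,0],
)

```text
time: 21.97
ee_pos: [0.5587, -0.0596, 0.0761]
ee_rot: [[0.41, 0.866, 0.286], [0.709, -0.499, 0.498], [0.574, -0.001, -0.819]]
force: [-0.9, -0.1, 2.2]
opening: 0.695
grasp_force: 65.4
```

>>> carry_out(
  series=[-0.05,0,0.07,0,0,0,0,0,0,0,0,0],
)

```text
time: 22.13
ee_pos: [0.5588, -0.0595, 0.076]
ee_rot: [[0.409, 0.866, 0.286], [0.709, -0.499, 0.498], [0.575, -0.001, -0.818]]
force: [-4.1, -2.0, 10.3]
opening: 0.696
grasp_force: 66.2
```

The cup is seated, with 10 N up. Now I'll let go, back off and check it in numbers.

>>> carry_out(
  series=[0,0,0,0,0,0,0,0,0,0,0,0,0,0,0,0,0,0,0,0,0,0,0,0,0,0,0,0,0,0],
  claw=1,
)

```text
time: 22.55
ee_pos: [0.5586, -0.0596, 0.0748]
ee_rot: [[0.41, 0.866, 0.285], [0.709, -0.499, 0.497], [0.573, -0.002, -0.819]]
force: [0.2, -0.4, -0.0]
opening: 1.003
grasp_force: 0.0
```

>>> carry_out(
  series=[0,0,-1,0,0,0,0,0,-2,0,0,0,0,0,-3,0,0,0,0,0,-3,0,0,0,0,0,-3,0,0,0,0,0,-3,0,0,0,0,0,-1,0,0,0,0,0,0,0,0,0],
)

```text
time: 23.22
ee_pos: [0.5137, -0.1416, 0.2082]
ee_rot: [[0.409, 0.865, 0.289], [0.711, -0.501, 0.493], [0.572, 0.004, -0.82]]
force: [0.3, 0.9, -0.2]
opening: 1.006
grasp_force: 0.0
```

```bash
python3 - <<'E'
from rig import r
import pickle; from m import *
np.set_printoptions(precision=4,suppress=True)
t=r.sense(); print(t["ee_pos"],t["force"],t["opening"])
d={n:r.snapshot(n) for n in("scene","top","wrist")}; s0=pickle.load(open("s0.pkl","rb"))
for n in("scene","top"):
    s=d[n]; h=hs(s); m=(h[...,1]<20)&(h[...,2]>135)
    for k,X in(("tum",np.r_[.581,-.283,.154]),("cup",np.r_[.5565,-.0645,.114])):
        p=proj(s,X); L=.115 if k=="tum" else .075; b=near(m,p); print(n,k,"pred top",p,"pred mid",proj(s,X-[0,0,L/2]),"blob",b[1],b[2])
    df=np.abs(s["color"].astype(int)-s0[n]["color"]).max(2)>60
    for nm,a in (("bottle",(.742,-.16,.1)),("brush",(.352,-.016,.01)),("parcel",(.73,.06,.03))): 
        x,y=proj(s,np.array(a)).astype(int); print(nm,(x,y),"changed px",df[y-18:y+18,x-18:x+18].sum())
w=d["wrist"]; X,e=disc(w,tuple(np.r_[320,190]),.03,(120,256)); print("wrist cup bottom",X,e[1])
E
```

```text
[ 0.5137 -0.1416  0.2082] [ 0.2805  0.8609 -0.1801] 1.00628802192099
scene tum pred top [233.9203 224.3595] pred mid [236.9834 239.8561] blob [225 217  21  46 484] [234.1384 235.0289]
scene cup pred top [310.9249 191.0632] pred mid [310.9177 201.0034] blob [300 183  24  36 527] [309.4364 198.5104]
bottle (np.int64(319), np.int64(264)) changed px 0
brush (np.int64(287), np.int64(165)) changed px 53
parcel (np.int64(389), np.int64(236)) changed px 0
top tum pred top [394.6725 205.7426] pred mid [391.408  208.9847] blob [386 198  17  22 242] [394.1653 206.7107]
top cup pred top [313.9757 215.8926] pred mid [314.0419 217.7114] blob [303 207  24  27 424] [314.7406 218.1321]
bottle (np.int64(348), np.int64(152)) changed px 0
brush (np.int64(296), np.int64(289)) changed px 78
parcel (np.int64(273), np.int64(162)) changed px 0
disc px [ 287  149   69   85 4524] [321.6817 189.7018]
wrist cup bottom [ 0.5455 -0.0809  0.1391] (235.28924560546875, 323.1787414550781)
```

>>> carry_out(
  series=[2,0,-2.9,0,0,0,2,0,-2.9,0,0,0,2,0,-2.9,0,0,0,1,3.5,0,0,0,0,0,3.5,0,0,0,0,0,3.5,0,0,0,0,0,3.5,0,0,0,0,0,0,0,0,0,0],
)

```text
time: 24.03
ee_pos: [0.6429, -0.2043, 0.3143]
ee_rot: [[0.41, 0.866, 0.286], [0.709, -0.5, 0.497], [0.574, -0.001, -0.819]]
force: [0.2, -0.1, 0.5]
opening: 1.001
grasp_force: 0.0
```

```bash
python3 - <<'E'
from rig import r
import pickle; from m import *
np.set_printoptions(precision=4,suppress=True)
d={n:r.snapshot(n) for n in("scene","top")}; s0=pickle.load(open("s0.pkl","rb"))
for n in("scene","top"):
    out=[]
    for s in(s0[n],d[n]):
        h=hs(s); x,y=proj(s,np.r_[.352,-.016,.01]).astype(int); m=(h[...,1]<60)&(h[...,2]>110); b=near(m[y-25:y+25,x-25:x+25],(25,25)); out.append((b[2]+[x-25,y-25],b[1][4]))
    df=np.abs(d[n]["color"].astype(int)-s0[n]["color"]).max(2)>60; print(n,out,"changed blobs",[b[1].tolist() for b in blobs(df,40)])
    h=hs(d[n]); m=(h[...,1]<20)&(h[...,2]>135); print([near(m,proj(d[n],np.r_[a]))[1:] for a in((.581,-.283,.12),(.5565,-.0645,.09))])
E
```

```text
scene [(array([288.25  , 164.4554]), np.int32(404)), (array([288.435, 164.57 ]), np.int32(400))] changed blobs [[0, 0, 11, 8, 52], [66, 0, 26, 68, 340], [86, 0, 20, 17, 160], [75, 0, 48, 63, 1709], [100, 0, 110, 140, 4907], [247, 0, 15, 13, 146], [281, 0, 33, 54, 889], [187, 10, 12, 32, 144], [126, 17, 10, 17, 80], [243, 17, 24, 22, 310], [0, 23, 24, 59, 830], [242, 57, 14, 10, 47], [269, 60, 31, 23, 447], [260, 71, 17, 16, 102], [135, 74, 11, 9, 41], [0, 75, 67, 79, 1941], [0, 86, 18, 6, 57], [206, 99, 19, 37, 282], [226, 113, 22, 13, 140], [379, 122, 24, 21, 288], [237, 125, 40, 36, 502], [205, 134, 33, 27, 415], [370, 139, 14, 12, 101], [363, 146, 11, 12, 72], [231, 161, 36, 34, 427], [383, 161, 29, 33, 427], [265, 180, 12, 15, 54], [300, 182, 24, 35, 450], [224, 217, 22, 45, 469], [241, 237, 9, 12, 53]]
[(array([225, 217,  21,  46, 485], dtype=int32), array([234.1423, 235.0577])), (array([300, 183,  24,  36, 528], dtype=int32), array([309.4375, 198.4792]))]
top [(array([296.2398, 291.0019]), np.int32(517)), (array([299.65  , 277.0375]), np.int32(80))] changed blobs [[374, 144, 107, 104, 4774], [481, 148, 53, 129, 3280], [212, 190, 32, 22, 498], [303, 207, 22, 21, 365], [439, 208, 45, 105, 2239], [235, 216, 195, 184, 15644], [187, 238, 43, 18, 579], [433, 240, 14, 20, 112], [186, 324, 45, 76, 1411], [499, 350, 80, 50, 3019], [576, 353, 64, 47, 2106], [395, 360, 31, 12, 72], [233, 361, 11, 39, 227], [414, 363, 17, 37, 405], [249, 377, 10, 12, 44], [266, 384, 13, 13, 63], [482, 389, 8, 11, 74], [287, 393, 15, 7, 48]]
[(array([386, 198,  17,  22, 223], dtype=int32), array([394.6726, 207.1076])), (array([303, 207,  24,  28, 443], dtype=int32), array([314.8849, 218.6907]))]
```

The brush hasn't moved (288.2 against 288.4 px in the scene view). Both vessels hang steady and the arm is clear, so I'm handing in.

```bash
python3 -c "
from rig import r
print(r.close_job())"
```

```text
the job is handed in; nothing more can be done
None
```

I hung the tumbler on the tall peg and then the cup on the short peg, lowering each until it rested on the peg's top before letting go; the job is handed in at about 24 s, with the bottle, brush and parcel unmoved as far as the cameras show.

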